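# Strip the rind-scraper stand for washing

### The arm

A 6-joint arm with a two-finger parallel gripper is mounted at the origin on the work surface. World frame = base frame: x ahead of the robot, y to its left, z up, the work surface at z = 0. Lengths are in mm, angles in rad, forces in N, time in s.
With the tool pointing down it reaches from about 275 to 750 mm from the base axis. Payload 10.2 kg.
Tool frame: the origin (TCP) lies midway between the tips of the shut fingers; the grasp point (between the pads) lies 19 mm behind it; z points along the fingers, y is the direction in which the jaws open and shut (so a half turn about z gives the same grasp; the last joint's range is limited). The gripper opens to 85 mm and grips with 20 to 120 N. Pads are 22 mm wide; open, the fingers measure 114 mm over their backs; the gripper's body (76 mm by 85 mm) begins 54 mm behind the grasp point. The pads swing forward as they close: fully open they stand 13 mm farther back than shut.
Start: joints at [0.891, 0.313, 1.498, -0, 1.331, -0.223], TCP at [231.579, 471.171, 231.294] pointing down, gripper open.
Joint ranges: [-2.94, 2.94], [-0.97, 2.17], [0.19, 2.56], [-1.23, 4.37], [0.02, 3.11], [-2.88, 2.88]. Speed limits (rad/s): [2.39, 2.39, 3.01, 3.14, 3.14, 3.14].

### API

Orientations are given as a unit quaternion [w, x, y, z].
In Python, from rig import ctrl gives the robot as it stands.
- The arm moves only by the tool carry_out, never from a script. Its argument "plan" is a list of rows, each a list of 3 entries, a list of its own where there are three numbers: the finger opening in mm, from 0 to 85.4, then the shift along the tool's x, y, z in mm, then the turn, a rotation vector about the tool's x, y, z in units of 6 degrees (1.0 is 6 degrees). In form: [[grip, [x, y, z], [ax, ay, az]], ...]. A call has 1 to 20 rows; each row shifts and turns the commanded pose from where the row before left it, along the tool's axes as they then stand; what a row does not reach is not made up. A row lasts 1/12 s, in which the tool goes at most 41.7 mm and 7.16 degrees, less where a joint would pass 70% of its speed; a pose out of reach is approached as far as the arm can. A call with a gripper value outside its range is refused whole. The fingers move at their own pace and stop on an object; "grip_force" is the grip in N (left out, the last holds). Time passes only in rows, so rows that do not move let the fingers close. It gives the time, the measured TCP pose, the force and the opening at its end, in the units of the state.
- ctrl.sense(): the state, without advancing time (a new reading comes with each control period).
- ctrl.capture(name): name is "scene" or "top" or "wrist"; returns a dict with "color" (400x640x3 uint8, blue, green, red), "range_z" (400x640 float32, mm along the optical axis (not along the pixel's ray), 0 where there is no reading), "fx", "fy", "cx", "cy" (pixels), "cam_to_world" (4x4, takes a point from camera to world coordinates); the wrist camera has in their place "tool_from_camera" (4x4, takes a point from camera to tool coordinates, whose origin is the TCP and whose axes are the flange's). Camera axes: x right, y up, looking along -z (the intrinsics and any distortion apply to the point x, -y, -z); pixel columns grow to the right and rows downward; lengths in mm; the calibration is good to about 2 mm. A picture is of the moment at which its call begins: read the wrist's pose just before it.
- ctrl.finish_job(): hands the job in, once; it reports no verdict.
The state is a dict: "time_s": time; "joints": joint angles; "dq": joint speeds; "tau": joint torques, N m; "eef_pos": TCP position; "ee_rot": TCP orientation; "force": force on the tool from outside, world axes, zero at the start; "wrist_torque": the same for the moment, N m; "grip_width": opening from 0.0 (shut) to 1.0 (fully open).
Only numpy, scipy, OpenCV 4.12 (cv2) and the standard library are available. Lean on these libraries where they do the work, as an engineer would, in place of code of your own. Each camera call takes 0.05 s, during which the arm holds its last target.

### The job

Strip the scraper stand for washing: draw the loosened red wing nut off the leaning stud, then the brass spacer, then the green scraper block, one at a time, laying each flat in the nest of its own shape on the washing rack before you take the next. Lay them down rather than drop them, let go, and leave the other things on the table where they are.

Things in the scene. Friction and masses are not known exactly. Their poses are not given: they have to be found in the camera images.
- nut_center (a point): red wing nut, already unscrewed, outermost on the stud. Hub 24 mm diameter, 30 mm tall; two flat wings, 64 mm over both, 10 mm thick, from 3 to 30 mm above its underside. Bore 14 mm. The point is on the bore axis, half-way up (15 mm). its z axis runs along its bore, pointing to the free end of the stud; x along the wings (up and down the slope), y across their thickness. Loose, about 60 g
- spacer_center (a point): brass spacer ring under the nut: 40 mm outer diameter, bore 14 mm, 24 mm tall. The point is its centre (12 mm up); its z axis runs along its bore, pointing to the free end of the stud; y starts level. Loose, about 110 g
- block_center (a point): green scraper block with steel ends, innermost on the stud, lying on the sloping seat: 84 mm (x, up and down the slope) by 44 mm (y, level) by 26 mm tall, bore 14 mm in the middle. The point is its centre (13 mm up); its z axis runs along its bore, pointing to the free end of the stud. Loose, about 160 g
- stand: fixed stand, on the left or right of the table; origin under the middle of its seat, on the table. Base plate 170 x 110 mm, 14 mm thick. Its sloping seat is 76 mm (up the slope) by 34 mm (level), so the block overhangs it by 5 mm on each level side; nothing stands close beside or above it. At yaw 0 the seat faces up and towards the robot
- stud_foot (a point): foot of the smooth steel stud, mid-seat, 105 mm above the table. z runs along the stud, 35 degrees from vertical, leaning to the stand's -x; y is level. Stud 9 mm diameter, 68 mm long from here. Along it: block 0 to 26 mm, spacer 26 to 50, nut 50 to 80; all slide off freely, straight along it (bores are wider, so each lies up to 2.5 mm off axis)
- seat_nut (a point): point on the stud axis, 65 mm from its foot, where the nut's centre is while it is on the stud; fixed to the stand
- seat_spacer (a point): point on the stud axis, 38 mm from its foot, where the spacer's centre is while it is on the stud; fixed to the stand
- seat_block (a point): point on the stud axis, 13 mm from its foot, where the block's centre is while it is on the stud; fixed to the stand
- nut_nest_floor (a point): nest for the wing nut: white plate, 80 (x) by 116 (y) by 12 mm, fixed on the blue washing rack, with a long narrow pocket, 36 mm (x) by 76 mm (y), 7 mm deep, grey floor. The point is the centre of the pocket's floor, 17 mm above the table, 7 mm below the rim; z up. The three nests lie in a row along x, 85 mm apart, in changing order. A part's long side goes along y, either way round
- spacer_nest_floor (a point): nest for the spacer: white plate, 80 (x) by 116 (y) by 12 mm, fixed on the blue washing rack, with a round pocket, 52 mm in diameter, 7 mm deep, grey floor. The point is the centre of the pocket's floor, 17 mm above the table, 7 mm below the rim; z up. The three nests lie in a row along x, 85 mm apart, in changing order. A part's long side goes along y, either way round
- block_nest_floor (a point): nest for the scraper block: white plate, 80 (x) by 116 (y) by 12 mm, fixed on the blue washing rack, with a wide oblong pocket, 56 mm (x) by 96 mm (y), 7 mm deep, grey floor. The point is the centre of the pocket's floor, 17 mm above the table, 7 mm below the rim; z up. The three nests lie in a row along x, 85 mm apart, in changing order. A part's long side goes along y, either way round
- nut: the wing nut again; this origin is the centre of its underside, on the bore axis; axes as at its centre point
- spacer: the spacer again; this origin is the centre of its underside, on the bore axis; axes as at its centre point
- block: the scraper block again; this origin is the centre of its underside, on the bore axis; axes as at its centre point
- cheese: small wedge of yellow cheese, a triangular prism about 60 mm wide and 50 mm high, loose, standing between the stand and the rack on the robot's side; origin under its centre
- jar: closed jar, 52 mm in diameter and 75 mm high, loose, standing between the stand and the rack; origin under its centre
- brush: hand brush lying near the far edge; loose; leave alone
- spatula: spatula lying at the left; loose; leave alone
- bowl: steel bowl, 130 mm across and 50 mm high, at the right; loose; leave alone; origin under its centre
- flask: bottle, 60 mm in diameter and 140 mm high, near the far edge; loose; leave alone; origin under its centre

How it is judged:
By the outcome, as a careful person would: the job done as asked, in the order asked, and still so for the second after the job is handed in, with the robot touching nothing.
It also fails if it takes over 72 s, if anything falls off the work surface, if the arm or the gripper's body presses on something with over 40 N, if the wrist force passes 120 N, or if a joint passes its speed limit or range.

## Working session

There is one attempt and no reset: what is moved stays moved. The work goes in short steps, Python scripts to look and compute and a tool call to move; the robot and the scene stay as the last step left them, time stands still between calls to the robot, and variables do not carry over. Pictures are saved under pics/ and viewed, and the job is handed in when it is done.

Besides the shell and the picture viewer there is one more tool, called as a command line: name --argument value ..., lists and objects as JSON in quotes. carry_out: Moves the arm, as the interface text tells. Its arguments: {"type":"object","properties":{"plan":{"type":"array"},"grip_force":{"type":"number"}},"required":["plan"]}

```bash
ls; mkdir -p pics; python3 - <<'E'
from rig import ctrl
import cv2,pickle
print(ctrl.sense())
d={}
for n in ("scene","top"):
    c=ctrl.capture(n); d[n]=c
    cv2.imwrite(f"pics/{n}0.png",c["color"])
    print(n,c["fx"],c["fy"],c["cx"],c["cy"],c["cam_to_world"].round(3).tolist(),[k for k in c])
pickle.dump(d,open("cap0.pkl","wb"))
E
```

```text
pics
{'time_s': 0.0, 'joints': array([ 8.90608485e-01,  3.13471742e-01,  1.49847175e+00, -7.31671629e-06,
        1.33098519e+00, -2.23394674e-01]), 'dq': array([-0.00025445, -0.00033362, -0.00054118,  0.00116689, -0.00019225,
       -0.00111605]), 'tau': array([ 3.52861412e-05, -4.12260318e+01, -2.59744692e+01, -1.55366829e-04,
        4.10754903e-03,  1.72746052e-06]), 'eef_pos': array([231.4013753 , 470.95539085, 230.71089798]), 'ee_rot': array([-2.88444605e-04,  2.26415139e-01,  9.74030666e-01, -6.02543370e-04]), 'force': array([ 0.23319935, -0.48385963,  0.44452275]), 'wrist_torque': array([-0.02831067,  0.04557093,  0.04755048]), 'grip_width': 1.0001393882668648}
scene 368.36519575890264 368.36519575890264 313.4787102769357 195.09271335455207 [[-0.593, -0.623, 0.511, 1143.78], [0.805, -0.449, 0.387, 421.109], [-0.012, 0.641, 0.768, 964.049], [0.0, 0.0, 0.0, 1.0]] ['color', 'range_z', 'fx', 'fy', 'cx', 'cy', 'cam_to_world']
top 362.55212215464786 362.55212215464786 311.1731681681466 197.116686932617 [[-0.121, 0.973, -0.198, 418.845], [-0.993, -0.119, 0.022, 5.591], [-0.002, 0.199, 0.98, 1068.899], [0.0, 0.0, 0.0, 1.0]] ['color', 'range_z', 'fx', 'fy', 'cx', 'cy', 'cam_to_world']
```

View pics/scene0.png

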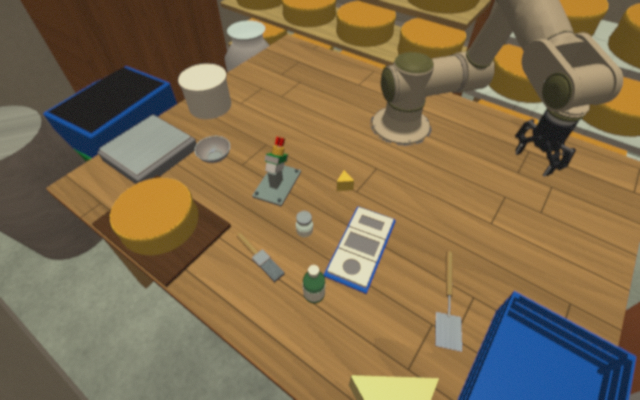

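View pics/top0.png

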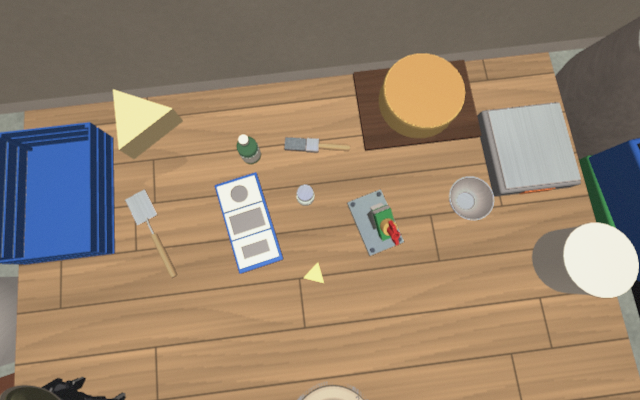

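The scene view shows the stand at about (277,180) and the rack at (362,248). The top view shows the stand at (377,222), with the red nut at (394,232). The nests are round (239,193), wide (247,220) and narrow (256,248). Next I measure them.

```bash
cat > h.py <<'E'
import numpy as np,cv2,pickle
from scipy.spatial.transform import Rotation as R
def q2R(q): return R.from_quat([q[1],q[2],q[3],q[0]]).as_matrix()
def ray(c,uv,M=None):
    M=c["cam_to_world"] if M is None else M
    uv=np.atleast_2d(uv).astype(float)
    d=np.c_[(uv[:,0]-c["cx"])/c["fx"],-(uv[:,1]-c["cy"])/c["fy"],-np.ones(len(uv))]
    return M[:3,3],d@M[:3,:3].T
def plane(c,uv,z,M=None):
    o,d=ray(c,uv,M); return o+d*((z-o[2])/d[:,2])[:,None]
def cloud(c,M=None):
    v,u=np.mgrid[:400,:640]; M=c["cam_to_world"] if M is None else M
    o,d=ray(c,np.c_[u.ravel(),v.ravel()],M)
    return (o+d*c["range_z"].reshape(-1,1)).reshape(400,640,3)
def tri(c1,u1,c2,u2,M1=None,M2=None):
    o1,d1=ray(c1,u1,M1);o2,d2=ray(c2,u2,M2);d1=d1[0];d2=d2[0]
    A=np.c_[d1,-d2];s=np.linalg.lstsq(A,o2-o1,rcond=None)[0]
    p,q=o1+d1*s[0],o2+d2*s[1]; return (p+q)/2,np.linalg.norm(p-q)
E
python3 - <<'E'
from h import *
d=pickle.load(open("cap0.pkl","rb"))
for n in ("top","scene"):
    c=d[n]; P=cloud(c); z=c["range_z"]; print(n,(z>0).mean())
    hsv=cv2.cvtColor(c["color"],cv2.COLOR_BGR2HSV)
    H,S,V=cv2.split(hsv)
    reg=(P[...,0]>200)&(P[...,0]<750)&(abs(P[...,1])<450)&(z>0)
    for name,m in dict(red=((H<6)|(H>174))&(S>150)&(V>80),green=(H>50)&(H<85)&(S>120),white=(S<40)&(V>190),yellow=(H>20)&(H<32)&(S>150)&(V>150),blue=(H>100)&(H<125)&(S>150)).items():
        m=(m&reg).astype(np.uint8)
        k,l,st,ce=cv2.connectedComponentsWithStats(m)
        for i in range(1,k):
            if st[i,4]>15:
                q=P[l==i]; print(name,st[i].tolist(),ce[i].round(1),np.median(q,0).round(0),q.min(0).round(0),q.max(0).round(0))
    x0,y0,w,h=((340,180,80,80) if n=="top" else (245,130,65,80))
    cv2.imwrite(f"pics/st_{n}.png",cv2.resize(c["color"][y0:y0+h,x0:x0+w],None,fx=7,fy=7,interpolation=cv2.INTER_CUBIC)[:600])
E
```

```text
top 0.99605078125
red [387, 221, 13, 24, 156] [393.1 232.1] [ 488. -204.  170.] [ 459. -219.  139.] [ 516. -195.  194.]
green [374, 209, 19, 31, 186] [382.5 220.4] [ 532. -190.  141.] [ 478. -217.  103.] [ 549. -173.  153.]
white [217, 175, 53, 65, 1384] [241.9 203.9] [639. 185.  24.] [535. 113.   8.] [720. 258.  32.]
white [297, 185, 17, 19, 215] [304.8 193.6] [632.  -0.  74.] [610. -23.  43.] [656.  24.  81.]
white [232, 230, 47, 39, 871] [255.1 248.7] [499. 160.  24.] [451.  96.   8.] [551. 227.  30.]
blue [251, 173, 27, 72, 88] [265.1 206.3] [624. 121.  12.] [507.  97.   7.] [728. 154.  16.]
blue [239, 259, 38, 14, 83] [255.6 265.7] [453. 167.  12.] [440. 105.   7.] [465. 213.  16.]
scene 0.99599609375
red [275, 138, 9, 8, 52] [279.2 141.1] [ 500. -200.  172.] [ 481. -206.  158.] [ 516. -195.  188.]
green [276, 155, 11, 7, 37] [281.9 157.8] [ 518. -179.  122.] [ 492. -186.  105.] [ 537. -172.  147.]
white [351, 208, 10, 18, 52] [355.2 217.2] [513. 107.  25.] [475.  97.  22.] [544. 127.  29.]
white [380, 218, 11, 18, 50] [386.2 227.2] [492. 207.  24.] [462. 187.  21.] [522. 218.  29.]
white [340, 228, 10, 19, 34] [344.1 237.4] [601. 121.  25.] [562. 113.  21.] [631. 129.  28.]
white [375, 244, 8, 16, 24] [378.2 252.2] [586. 231.  25.] [553. 225.  21.] [608. 237.  29.]
white [329, 249, 46, 36, 517] [351.8 267.6] [673. 210.  25.] [622. 129.  20.] [714. 254.  30.]
yellow [337, 171, 16, 11, 113] [344.5 177.3] [411.  -4.  50.] [345. -46.  -1.] [441.  26.  56.]
blue [324, 272, 45, 20, 153] [346.  282.3] [715. 207.  13.] [686. 140.   8.] [732. 263.  18.]
```

View pics/st_top.png

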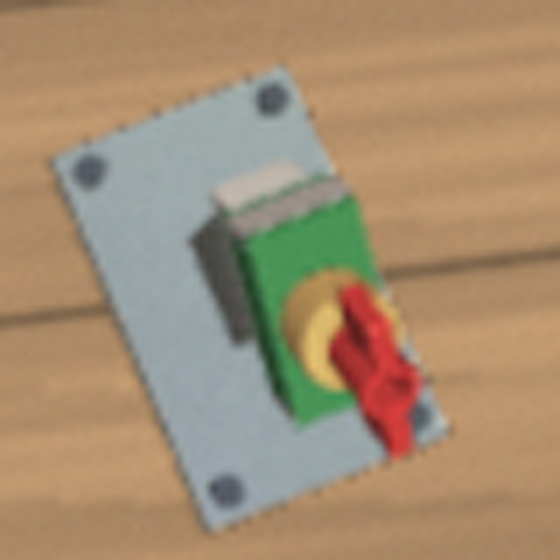

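View pics/st_scene.png

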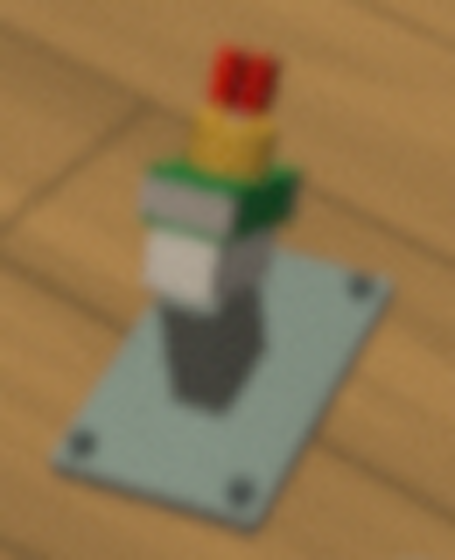

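```bash
python3 - <<'E'
from h import *
d=pickle.load(open("cap0.pkl","rb"))
c=d["top"]
cr=np.array([(55,160),(285,65),(450,430),(210,530)])/7.+[340,180]-.43
p=plane(c,cr,14); print(p.round(1),"ctr",p.mean(0))
e=p[3]-p[0]; print("yaw long",np.degrees(np.arctan2(e[1],e[0])), np.linalg.norm(e),np.linalg.norm(p[1]-p[0]))
hsv=cv2.cvtColor(c["color"],cv2.COLOR_BGR2HSV)
def rectof(m,z):
    cn=max(cv2.findContours(m.astype(np.uint8),cv2.RETR_EXTERNAL,cv2.CHAIN_APPROX_NONE)[0],key=cv2.contourArea)
    w=plane(c,cn[:,0],z)[:,:2].astype(np.float32); return cn,cv2.minAreaRect(w)
H,S,V=cv2.split(hsv)
m=((S<60)&(V>90))|((H>100)&(H<125)&(S>100)); mm=np.zeros_like(m); mm[165:280,205:290]=m[165:280,205:290]
print(rectof(mm,15)[1])
# pockets: grey
g=((S<60)&(V>70)&(V<185)); gg=np.zeros_like(g); gg[165:280,205:290]=g[165:280,205:290]
k,l,st,ce=cv2.connectedComponentsWithStats(gg.astype(np.uint8))
for i in range(1,k):
    if st[i,4]>40: 
        print(st[i].tolist(),plane(c,ce[i],24)[0].round(1),rectof(l==i,22)[1])
# red via tri & seams
s=d["scene"]
print(tri(c,(393.1,232.1),s,(279.2,141.1)))
E
```

```text
[[ 603.1 -122.3   14. ]
 [ 632.  -225.3   14. ]
 [ 470.7 -268.5   14. ]
 [ 442.3 -163.7   14. ]] ctr [ 537.03340636 -194.97477039   14.        ]
yaw long -165.5575634324284 166.03542729876128 106.98094158585539
((584.0726318359375, 175.76663208007812), (275.5141906738281, 133.5974884033203), 11.31664752960205)
[231, 186, 16, 16, 210] [667.8 193.4  24. ] ((667.5341796875, 194.21322631835938), (44.36783218383789, 45.88630676269531), 85.10655212402344)
[229, 208, 36, 26, 568] [584.4 177.   24. ] ((584.5262451171875, 177.23492431640625), (52.518577575683594, 92.45460510253906), 11.885591506958008)
[242, 240, 27, 18, 281] [501.  160.6  24. ] ((501.29290771484375, 160.77218627929688), (30.924448013305664, 71.76087951660156), 11.461441040039062)
(array([ 489.47502951, -208.86779872,  159.86157785]), np.float64(2.7464612418433))
```

```bash
cat >> h.py <<'E'
def rotplan(Rc,Rt,maxdeg=6.0):
    v=R.from_matrix(Rc.T@Rt).as_rotvec(); a=np.degrees(np.linalg.norm(v)); n=max(1,int(np.ceil(a/maxdeg)))
    return n,np.degrees(v)/6/n,a
def transplan(Rc,p,t,mm=30):
    v=Rc.T@(np.asarray(t)-p); n=max(1,int(np.ceil(np.linalg.norm(v)/mm))); return n,v/n
def standR(yawdeg,yaxis="slope"):
    y=np.radians(yawdeg);t=np.radians(35)
    a=np.array([-np.sin(t)*np.cos(y),-np.sin(t)*np.sin(y),np.cos(t)]);z=-a
    s=np.array([np.cos(t)*np.cos(y),np.cos(t)*np.sin(y),np.sin(t)]); l=np.cross(a,s)
    Y=s if yaxis=="slope" else l
    return np.c_[np.cross(Y,z),Y,z],a,s,l
def downR(ydeg):
    y=np.radians(ydeg);Y=np.array([np.cos(y),np.sin(y),0]);z=np.array([0,0,-1.]);return np.c_[np.cross(Y,z),Y,z]
E
python3 - <<'E'
from h import *
from rig import ctrl
s=ctrl.sense();Rc=q2R(s["ee_rot"]);p=s["eef_pos"]
Rt,a,sl,l=standR(14.4); print(a,sl,l,Rt)
t=np.array([497,-206,159])+130*a; print(t)
print(transplan(Rc,p,t,30)); print(rotplan(Rc,Rt,6)); print(ctrl.capture("wrist")["tool_from_camera"].round(3))
E
```

```text
[-0.55555648 -0.14264266  0.81915204] [0.79341688 0.20371483 0.57357644] [-2.48689887e-01  9.68583161e-01  1.38777878e-17] [[-2.48689887e-01  7.93416877e-01  5.55556478e-01]
 [ 9.68583161e-01  2.03714829e-01  1.42642659e-01]
 [ 1.38777878e-17  5.73576436e-01 -8.19152044e-01]]
[ 424.77765788 -224.5435457   265.48976576]
(25, array([-19.21249559, -21.55883549,  -1.36813337]))
(10, array([-0.54735189, -0.25118618,  0.79748153]), np.float64(59.95994825635692))
[[  -0.       0.964    0.266   67.512]
 [   1.       0.      -0.       0.889]
 [  -0.       0.266   -0.964 -141.774]
 [   0.       0.       0.       1.   ]]
```

carry_out --plan '[[85,[-19.2,-21.6,-1.4],[0,0,0]],[85,[-19.2,-21.6,-1.4],[0,0,0]],[85,[-19.2,-21.6,-1.4],[0,0,0]],[85,[-19.2,-21.6,-1.4],[0,0,0]],[85,[-19.2,-21.6,-1.4],[0,0,0]],[85,[-19.2,-21.6,-1.4],[0,0,0]],[85,[-19.2,-21.6,-1.4],[0,0,0]],[85,[-19.2,-21.6,-1.4],[0,0,0]],[85,[-19.2,-21.6,-1.4],[0,0,0]],[85,[-19.2,-21.6,-1.4],[0,0,0]],[85,[-19.2,-21.6,-1.4],[0,0,0]],[85,[-19.2,-21.6,-1.4],[0,0,0]],[85,[-19.2,-21.6,-1.4],[0,0,0]],[85,[-19.2,-21.6,-1.4],[0,0,0]],[85,[-19.2,-21.6,-1.4],[0,0,0]],[85,[-19.2,-21.6,-1.4],[0,0,0]],[85,[-19.2,-21.6,-1.4],[0,0,0]],[85,[-19.2,-21.6,-1.4],[0,0,0]],[85,[-19.2,-21.6,-1.4],[0,0,0]],[85,[-19.2,-21.6,-1.4],[0,0,0]]]'

```text
time_s: 1.82
eef_pos: [385.7, -87.4, 259.3]
ee_rot: [-0.0, 0.227, 0.974, 0.0]
force: [0.7, 1.4, 0.3]
grip_width: 0.996
```

carry_out --plan '[[85,[-19.2,-21.6,-1.4],[0,0,0]],[85,[-19.2,-21.6,-1.4],[0,0,0]],[85,[-19.2,-21.6,-1.4],[0,0,0]],[85,[-19.2,-21.6,-1.4],[0,0,0]],[85,[-19.2,-21.6,-1.4],[0,0,0]],[85,[0,0,0],[-0.55,-0.25,0.8]],[85,[0,0,0],[-0.55,-0.25,0.8]],[85,[0,0,0],[-0.55,-0.25,0.8]],[85,[0,0,0],[-0.55,-0.25,0.8]],[85,[0,0,0],[-0.55,-0.25,0.8]],[85,[0,0,0],[-0.55,-0.25,0.8]],[85,[0,0,0],[-0.55,-0.25,0.8]],[85,[0,0,0],[-0.55,-0.25,0.8]],[85,[0,0,0],[-0.55,-0.25,0.8]],[85,[0,0,0],[-0.55,-0.25,0.8]],[85,[0,0,0],[0,0,0]],[85,[0,0,0],[0,0,0]]]'

```text
time_s: 3.23
eef_pos: [423.8, -225.3, 266.2]
ee_rot: [0.184, 0.585, 0.753, 0.239]
force: [0.4, -0.3, 0.4]
grip_width: 0.997
```

```bash
cat >> h.py <<'E'
def grab(tag):
    from rig import ctrl
    s=ctrl.sense(); c=ctrl.capture("wrist")
    T=np.eye(4);T[:3,:3]=q2R(s["ee_rot"]);T[:3,3]=s["eef_pos"]
    c["cam_to_world"]=T@c["tool_from_camera"]; c["s"]=s
    cv2.imwrite(f"pics/{tag}.png",c["color"]); pickle.dump(c,open(tag+".pkl","wb"))
    print(s["time_s"],s["eef_pos"].round(1),"j",s["joints"].round(2),"f",s["force"].round(1),"g",round(s["grip_width"],3)); return c
E
python3 - <<'E'
from h import *
c=grab("w1"); print(q2R(c["s"]["ee_rot"]).round(3),c["fx"],c["cx"],c["cy"])
E
```

```text
3.2333 [ 423.8 -225.3  266.2] j [-1.06  0.01  1.89  0.65  1.16 -1.55] f [ 0.4 -0.3  0.4] g 0.997
[[-0.248  0.793  0.556]
 [ 0.969  0.201  0.145]
 [ 0.003  0.574 -0.819]] 307.60959259778156 321.6143566447968 202.23375207868648
```

View pics/w1.png

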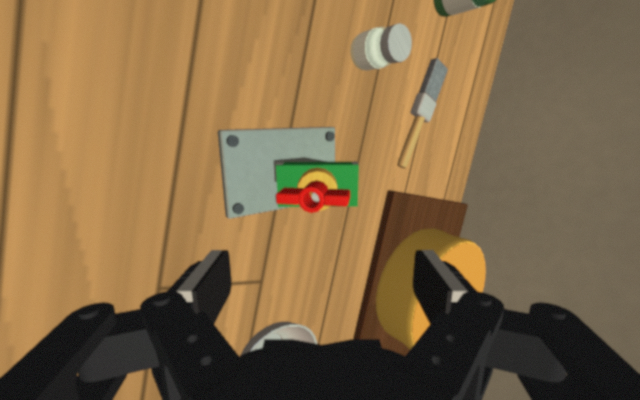

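The wrist view shows the nut bore at about (314,197), with wings from 277 to 350 and level in the image. The green block top is at 276–358 × 162–207, and the base plate is to its left.

```bash
cat > meas.py <<'E'
from h import *
def masks(c):
    H,S,V=cv2.split(cv2.cvtColor(c["color"],cv2.COLOR_BGR2HSV))
    return dict(red=((H<6)|(H>172))&(S>140)&(V>60),brass=(H>14)&(H<26)&(S>110)&(V>130),green=(H>50)&(H<85)&(S>110)&(V>50))
def big(m):
    k,l,st,ce=cv2.connectedComponentsWithStats(m.astype(np.uint8)); i=1+np.argmax(st[1:,4]); return l==i,ce[i]
def inplane(c,uv,p0,n):
    o,d=ray(c,uv); return o+d*(((p0-o)@n)/(d@n))[:,None]
E
python3 - <<'E'
from meas import *
c=pickle.load(open("w1.pkl","rb")); P=cloud(c); ms=masks(c)
_,a,s,l=standR(14.4)
g,_=big(ms["green"]); r,cr=big(ms["red"])
q=P[g&(c["range_z"]>0)]
h=q@a; 
# top face points: largest along a
print("green along a pct",np.percentile(h,[5,25,50,75,95]).round(1))
top=q[h>np.percentile(h,40)]; m=np.median(top,0); u,sv,vt=np.linalg.svd(top-top.mean(0)); n=vt[2]*np.sign(vt[2,2])
print("n",n,"tilt",np.degrees(np.arccos(n[2])),"yaw",np.degrees(np.arctan2(-n[1],-n[0])))
q=P[r&(c["range_z"]>0)]; print("red along a",np.percentile(q@a,[5,25,50,75,95]).round(1), q.mean(0))
yaws=[]
for nm,mk in (("red",r),("green",g)):
    cn=max(cv2.findContours(mk.astype(np.uint8),0,1)[0],key=cv2.contourArea)[:,0]
    p0=np.array([537,-195,105])+ (77 if nm=="red" else 26)*a
    W=inplane(c,cn,p0,a); w2=np.c_[(W-p0)@s,(W-p0)@l].astype(np.float32)
    print(nm,"rect s,l rel axis guess",cv2.minAreaRect(w2),w2.min(0),w2.max(0))
x0,y0=200,110
cv2.imwrite("pics/w1c.png",cv2.resize(c["color"][110:230,200:380],None,fx=4,fy=4,interpolation=cv2.INTER_CUBIC))
E
```

```text
green along a pct [-166.  -154.5 -153.9 -153.4 -152.7]
n [-0.55479288 -0.14446628  0.81934996] tilt 34.98022515971894 yaw 14.595508834429614
red along a [-117.2 -104.8 -100.5  -97.3  -94.3] [ 482.34225442 -208.27100043  165.95956304]
red rect s,l rel axis guess ((-11.796363830566406, -1.131622314453125), (64.05192565917969, 26.05293846130371), 12.03795051574707) [-44.044323 -13.76864 ] [19.88081  12.724478]
green rect s,l rel axis guess ((-8.572456359863281, 0.9333667755126953), (44.76419448852539, 84.96051788330078), 87.87976837158203) [-50.792713 -22.748938] [33.666256 23.24852 ]
```

View pics/w1c.png

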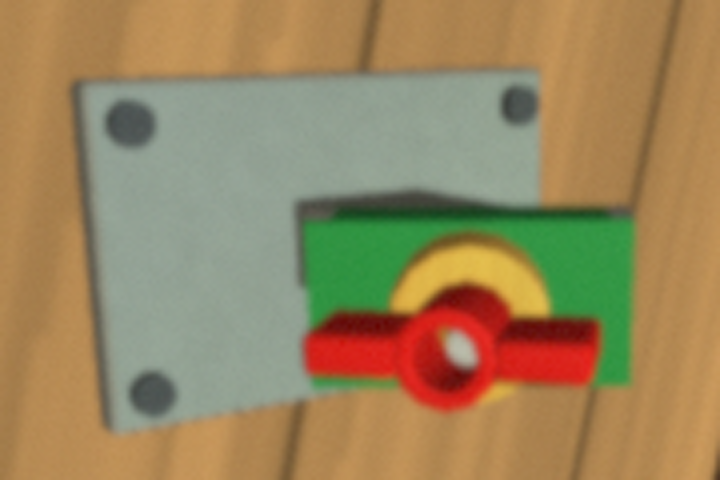

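```bash
python3 - <<'E'
from meas import *
c=pickle.load(open("w1.pkl","rb")); ms=masks(c)
_,a,s,l=standR(14.5)
foot=np.array([528.8,-197.1,105])
for h,uv in ((80,(448.5,359)),(80,(453,352)),(26,(470,296))):
    uv=np.array(uv)/4-.375+[200,110]
    W=inplane(c,uv,foot+h*a,a)[0]; print(h,W.round(1),((W-foot)@s).round(1),((W-foot)@l).round(1))
# block by green + ends: right end pixel, left end
for uv in ((306,217),(632,215),(632,383),(310,387)):
    u=np.array(uv)/4-.375+[200,110]; W=inplane(c,u,foot+26*a,a)[0]; print(uv,((W-foot)@s).round(1),((W-foot)@l).round(1))
E
```

```text
80 [ 480.5 -210.4  167.6] -5.1 -0.8
80 [ 480.9 -208.7  168.2] -4.1 0.7
26 [ 513.  -199.5  125.6] -1.2 1.6
(306, 217) -42.5 22.1
(632, 215) 39.9 22.3
(632, 383) 41.1 -21.8
(310, 387) -43.3 -22.6
```

```bash
python3 - <<'E'
from meas import *
from rig import ctrl
st=ctrl.sense();Rc=q2R(st["ee_rot"]);p=st["eef_pos"]
Rt,a,s,l=standR(14.5); foot=np.array([528.8,-197.1,105])
t=foot-4.6*s+51.5*a; print(t); print(transplan(Rt,p,t,1000)); print(rotplan(Rc,Rt))
E
```

```text
[ 496.55362977 -205.43947837  144.54787867]
(1, array([  1.15082528,  -8.42885025, 142.9420977 ]))
(1, array([ 0.01098234, -0.0097105 , -0.02453019]), np.float64(0.1714610358104927))
```

carry_out --plan '[[85,[1.2,-8.4,10],[0,0,0]],[85,[0,0,20],[0,0,0]],[85,[0,0,20],[0,0,0]],[85,[0,0,20],[0,0,0]],[85,[0,0,20],[0,0,0]],[85,[0,0,15],[0,0,0]],[85,[0,0,15],[0,0,0]],[85,[0,0,10],[0,0,0]],[85,[0,0,8],[0,0,0]],[85,[0,0,5],[0,0,0]],[85,[0,0,0],[0,0,0]],[85,[0,0,0],[0,0,0]]]'

```text
time_s: 4.28
eef_pos: [497.0, -205.1, 144.9]
ee_rot: [0.184, 0.585, 0.753, 0.239]
force: [-0.2, 0.2, -0.4]
grip_width: 0.998
```

```bash
python3 - <<'E'
from meas import *
c=grab("w2")
E
```

```text
4.2833 [ 497.  -205.1  144.9] j [-0.87  0.28  1.94  0.8   0.81 -1.66] f [-0.2  0.2 -0.4] g 0.998
```

View pics/w2.png

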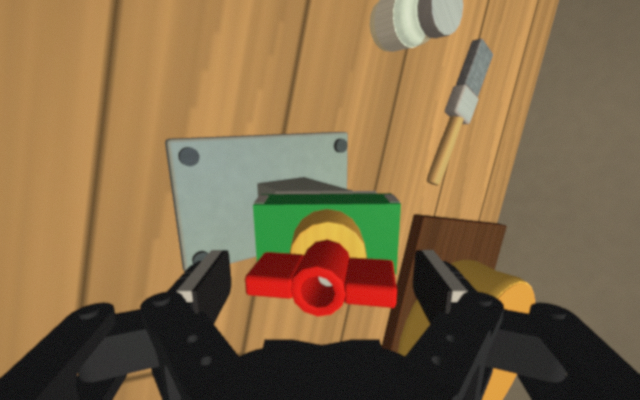

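Before closing, the nut (wings 247–397) sits centred between the pads (230 and 415), so I close.

carry_out --plan '[[50,[0,0,0],[0,0,0]],[50,[0,0,0],[0,0,0]],[50,[0,0,0],[0,0,0]],[50,[0,0,0],[0,0,0]],[50,[0,0,0],[0,0,0]],[50,[0,0,0],[0,0,0]],[50,[0,0,0],[0,0,0]],[50,[0,0,0],[0,0,0]]]' --grip_force 40

```text
time_s: 5.0
eef_pos: [496.9, -205.5, 145.3]
ee_rot: [0.185, 0.585, 0.752, 0.239]
force: [-3.7, -0.3, 5.5]
grip_width: 0.755
```

```bash
python3 - <<'E'
from meas import *
c=grab("w3"); print(c["s"]["wrist_torque"])
E
```

```text
5.0 [ 496.9 -205.5  145.3] j [-0.87  0.27  1.94  0.8   0.81 -1.66] f [-3.7 -0.3  5.5] g 0.755
[-0.07910665  0.49788448  0.05343892]
```

View pics/w3.png

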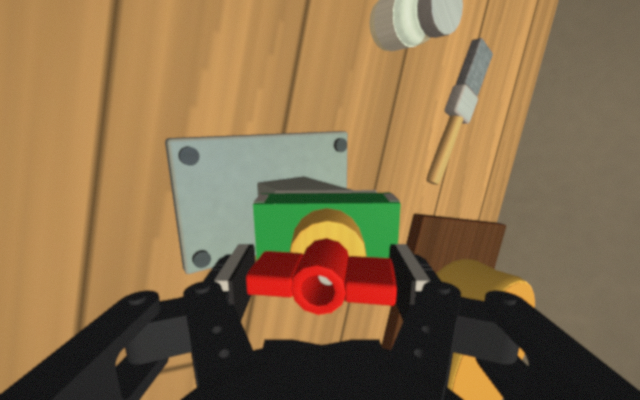

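The nut is held at 64 mm opening. I draw it out along the stud.

carry_out --plan '[[50,[0,0,-3],[0,0,0]],[50,[0,0,-4],[0,0,0]],[50,[0,0,-6],[0,0,0]],[50,[0,0,-8],[0,0,0]],[50,[0,0,-10],[0,0,0]],[50,[0,0,-15],[0,0,0]],[50,[0,0,-20],[0,0,0]],[50,[0,0,-20],[0,0,0]],[50,[0,0,-20],[0,0,0]],[50,[0,0,-10],[0,0,0]],[50,[0,0,0],[0,0,0]],[50,[0,0,0],[0,0,0]]]'

```text
time_s: 6.05
eef_pos: [432.0, -222.0, 239.8]
ee_rot: [0.185, 0.586, 0.752, 0.239]
force: [0.5, 0.4, -1.1]
grip_width: 0.757
```

```bash
python3 - <<'E'
from meas import *
c=grab("w4")
from rig import ctrl
s=c["s"];Rc=q2R(s["ee_rot"]);p=s["eef_pos"]
for y in (101.5,-78.5):
    Rt=downR(y); print(y,rotplan(Rc,Rt),transplan(Rt,p,np.array([501,160.7,170]),30))
E
```

```text
6.05 [ 432.  -222.   239.8] j [-1.03  0.05  1.93  0.68  1.08 -1.58] f [ 0.5  0.4 -1.1] g 0.757
101.5 (16, array([ 0.29290634,  0.27709233, -0.87833877]), np.float64(92.78057466703692)) (14, array([-10.27999899,  25.80589001,   4.98878429]))
-78.5 (17, array([ 0.26406791, -0.2791386 ,  0.87738918]), np.float64(97.69992130132644)) (14, array([ 10.27999899, -25.80589001,   4.98878429]))
```

View pics/w4.png

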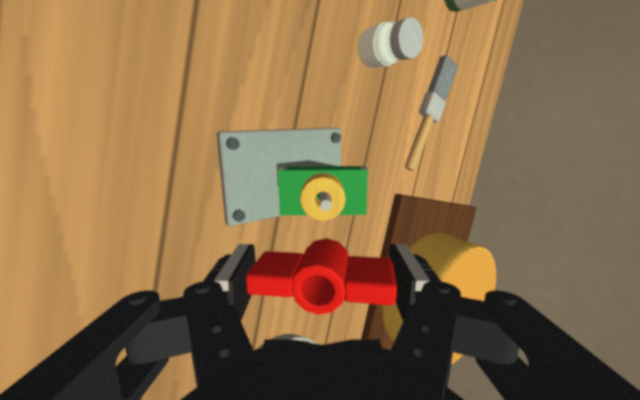

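The nut is off the stud. The spacer and bare stud are visible at (323,198). I turn upright and carry the nut over the narrow nest.

carry_out --plan '[[50,[0,0,0],[0.293,0.277,-0.878]],[50,[0,0,0],[0.293,0.277,-0.878]],[50,[0,0,0],[0.293,0.277,-0.878]],[50,[0,0,0],[0.293,0.277,-0.878]],[50,[0,0,0],[0.293,0.277,-0.878]],[50,[0,0,0],[0.293,0.277,-0.878]],[50,[0,0,0],[0.293,0.277,-0.878]],[50,[0,0,0],[0.293,0.277,-0.878]],[50,[0,0,0],[0.293,0.277,-0.878]],[50,[0,0,0],[0.293,0.277,-0.878]],[50,[0,0,0],[0.293,0.277,-0.878]],[50,[0,0,0],[0.293,0.277,-0.878]],[50,[0,0,0],[0.293,0.277,-0.878]],[50,[0,0,0],[0.293,0.277,-0.878]],[50,[0,0,0],[0.293,0.277,-0.878]],[50,[0,0,0],[0.293,0.277,-0.878]],[50,[0,0,0],[0,0,0]]]'

```text
time_s: 7.52
eef_pos: [432.8, -220.7, 238.5]
ee_rot: [-0.001, -0.103, 0.995, 0.001]
force: [-0.2, 0.2, -0.6]
grip_width: 0.755
```

carry_out --plan '[[50,[-10.3,25.8,2.9],[0,0,0]],[50,[-10.3,25.8,2.9],[0,0,0]],[50,[-10.3,25.8,2.9],[0,0,0]],[50,[-10.3,25.8,2.9],[0,0,0]],[50,[-10.3,25.8,2.9],[0,0,0]],[50,[-10.3,25.8,2.9],[0,0,0]],[50,[-10.3,25.8,2.9],[0,0,0]],[50,[-10.3,25.8,2.9],[0,0,0]],[50,[-10.3,25.8,2.9],[0,0,0]],[50,[-10.3,25.8,2.9],[0,0,0]],[50,[-10.3,25.8,2.9],[0,0,0]],[50,[-10.3,25.8,2.9],[0,0,0]],[50,[-10.3,25.8,2.9],[0,0,0]],[50,[-10.3,25.8,2.9],[0,0,0]],[50,[0,0,0],[0,0,0]],[50,[0,0,0],[0,0,0]]]'

```text
time_s: 8.85
eef_pos: [501.1, 162.0, 198.2]
ee_rot: [-0.001, -0.1, 0.995, 0.001]
force: [0.4, -0.5, -1.3]
grip_width: 0.756
```

```bash
python3 - <<'E'
from meas import *
c=grab("w5"); print(q2R(c["s"]["ee_rot"]).round(3))
E
```

```text
8.85 [501.1 162.  198.2] j [ 0.09  0.35  1.54  0.    1.26 -1.68] f [ 0.4 -0.5 -1.3] g 0.756
[[-0.98  -0.199 -0.002]
 [-0.199  0.98   0.002]
 [ 0.002  0.002 -1.   ]]
```

View pics/w5.png

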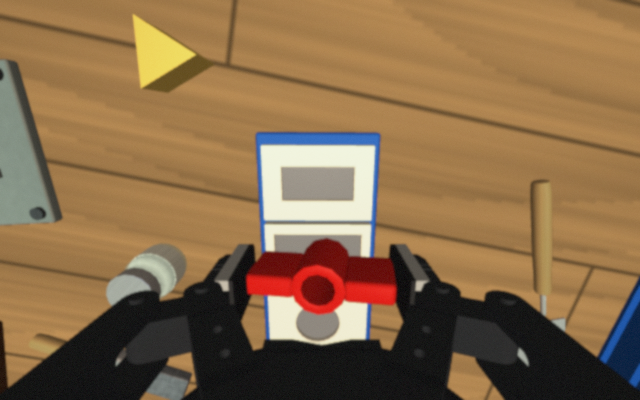

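The narrow pocket is at about (317,183), inside its white plate (258–378 × 145–220). The nut is level in the jaws. Now I measure.

```bash
python3 - <<'E'
from meas import *
c=pickle.load(open("w5.pkl","rb")); P=cloud(c)
H,S,V=cv2.split(cv2.cvtColor(c["color"],cv2.COLOR_BGR2HSV))
g=((S<60)&(V>90)&(V<185)); g[:150]=0;g[215:]=0;g[:,:265]=0;g[:,372:]=0
b,ce=big(g); cn=max(cv2.findContours(b.astype(np.uint8),0,1)[0],key=cv2.contourArea)[:,0]
for z in (17,24):
    w=plane(c,cn,z); print(z,cv2.minAreaRect(w[:,:2].astype(np.float32)), plane(c,ce,z)[0])
print("pocket depth z",np.median(P[b&(c['range_z']>0)],0))
w=(V>190)&(S<70); w[:140]=0;w[222:]=0;w[:,:250]=0;w[:,385:]=0
b2,_=big(w); cn=max(cv2.findContours(b2.astype(np.uint8),0,1)[0],key=cv2.contourArea)[:,0]
W=plane(c,cn,24); print("plate",cv2.minAreaRect(W[:,:2].astype(np.float32)),np.median(P[b2&(c['range_z']>0)],0))
r,_=big(masks(c)["red"]); T=c["tool_from_camera"]
c2=dict(c);Q=cloud(c,T)[r&(c["range_z"]>0)]
print("red in tool pct",np.percentile(Q,[1,10,50,90,99],axis=0).round(1))
E
```

```text
17 ((503.1739196777344, 159.230712890625), (35.37240219116211, 76.63005065917969), 10.65561580657959) [502.72396894 159.02357883  17.        ]
24 ((501.7115478515625, 159.01097106933594), (34.6060676574707, 74.96991729736328), 10.655618667602539) [501.27140048 158.80832163  24.        ]
pocket depth z [502.75619064 159.13808235  16.68477828]
plate ((501.57470703125, 158.68902587890625), (80.1297378540039, 117.14946746826172), 11.450789451599121) [497.03155668 158.63827945  23.21421642]
red in tool pct [[-11.4 -30.6 -33.2]
 [ -8.1 -23.  -31.2]
 [  2.2   1.4 -24.9]
 [  7.9  24.7 -10. ]
 [  9.5  31.4  -2.9]]
```

```bash
python3 - <<'E'
from meas import *
c=pickle.load(open("w5.pkl","rb")); T=c["tool_from_camera"]
cv2.imwrite("pics/w5c.png",cv2.resize(c["color"][230:330,200:440],None,fx=3.3,fy=3.3,interpolation=cv2.INTER_CUBIC))
def proj(p):
    q=np.linalg.inv(T)@np.r_[p,1]; return (c["cx"]+c["fx"]*q[0]/-q[2], c["cy"]-c["fy"]*q[1]/-q[2])
for z in (-33,-29,0,3): print(z,[np.round(proj((x,y,z)),1).tolist() for x,y in ((0,0),(5,32),(-5,32),(5,-32),(12,0))])
E
```

```text
-33 [[319.7, 291.5], [400.8, 280.2], [399.1, 302.4], [238.5, 280.2], [319.6, 264.1]]
-29 [[319.7, 286.2], [398.3, 275.2], [396.7, 296.9], [241.1, 275.2], [319.7, 259.5]]
0 [[320.0, 255.6], [384.3, 246.4], [383.2, 264.6], [255.8, 246.4], [320.0, 233.2]]
3 [[320.1, 253.1], [383.1, 244.0], [382.1, 262.0], [257.0, 244.0], [320.0, 231.0]]
```

View pics/w5c.png

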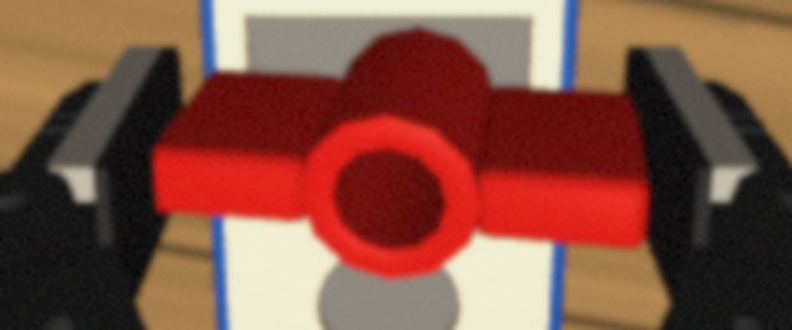

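```bash
python3 - <<'E'
from meas import *
c=pickle.load(open("w5.pkl","rb")); T=c["tool_from_camera"]
r,_=big(masks(c)["red"]); Q=cloud(c,T); V=c["color"].max(2)
b=cv2.erode((r&(V>190)&(c["range_z"]>0)).astype(np.uint8),np.ones((3,3)))>0
L=b.copy();L[:,290:]=0; Rr=b.copy();Rr[:,:345]=0; M=b.copy();M[:,:292]=0;M[:,343:]=0
for n,m in (("L",L),("M",M),("R",Rr)): print(n,m.sum(),np.median(Q[m],0).round(1),np.percentile(Q[m],[5,95],axis=0).round(1).tolist())
d=r&(V<160); print("rest",np.percentile(Q[d&(c['range_z']>0)][:,2],[50,90,95,99]))
# fingers: dark/grey pixels near pad
for (x,y) in ((246,247),(250,250),(228,278),(224,282),(395,247),(424,280),(410,265),(235,265)):
    print((x,y),c["color"][y,x],Q[y,x].round(1))
E
```

```text
L 625 [ -1.9 -21.5 -25.7] [[-5.2, -29.5, -27.2], [1.3, -13.6, -24.2]]
M 817 [ -1.4  -0.3 -28.8] [[-11.3, -10.5, -30.6], [7.4, 8.3, -27.0]]
R 781 [ -1.6  20.1 -31.9] [[-5.0, 11.5, -33.4], [1.6, 28.4, -30.2]]
rest [-18.33986921  -7.41620061  -4.89454938  -2.43177213]
(246, 247) [63 71 75] [ 10.1 -33.6 -12.4]
(250, 250) [16 17 19] [  9.7 -31.3 -14.8]
(228, 278) [66 71 76] [ 10.7 -33.2 -41.4]
(224, 282) [165 184 193] [  9.9 -34.3 -42.8]
(395, 247) [27 29 30] [ 10.5  33.9 -13.4]
(424, 280) [115 126 134] [ 10.3  37.8 -42.1]
(410, 265) [74 82 85] [ 10.4  35.9 -30.7]
(235, 265) [71 77 82] [ 10.7 -33.5 -31.1]
```

```bash
python3 - <<'E'
from meas import *
for tag in ("w2","w3","w4","w5"):
    c=pickle.load(open(tag+".pkl","rb")); T=c["tool_from_camera"]
    r,_=big(masks(c)["red"]); Q=cloud(c,T); V=c["color"].max(2)
    b=cv2.erode((r&(V>(190 if tag=='w5' else 150))&(c["range_z"]>0)).astype(np.uint8),np.ones((3,3)))>0
    b[:262]=0
    L=b.copy();L[:,290:]=0; Rr=b.copy();Rr[:,:345]=0
    l=np.median(Q[L],0);q=np.median(Q[Rr],0); print(tag,l.round(1),q.round(1),"tilt",np.degrees(np.arctan2(l[2]-q[2],q[1]-l[1])).round(1),"yaw",np.degrees(np.arctan2(q[0]-l[0],q[1]-l[1])).round(1))
c=pickle.load(open("w5.pkl","rb")); P=cloud(c)
v,u=np.mgrid[:400,:640]; 
for nm,m in (("table L",(u>100)&(u<240)&(v>105)&(v<200)),("table R",(u>390)&(u<520)&(v>120)&(v<230))):
    q=P[m]; print(nm,np.median(q,0).round(1),q[:,2].std())
E
```

```text
w2 [ -0.5 -22.6 -26.3] [ -0.1  19.3 -33.1] tilt 9.2 yaw 0.5
w3 [ -0.1 -22.4 -25.6] [ -0.   19.3 -31.8] tilt 8.3 yaw 0.1
w4 [ -0.2 -22.7 -25.6] [ -0.   19.4 -31.7] tilt 8.3 yaw 0.2
w5 [ -1.9 -21.5 -25.7] [ -1.6  20.1 -31.9] tilt 8.5 yaw 0.4
table L [504.4  -5.6  -0.8] 22.867695080101612
table R [465.9 308.9  -0.7] 21.28585789494931
```

The nut sits tilted 8.5° in the jaws, just as it sat on the stud. I tip the tool about 6.6° on the way down so the nut lands nearly flat.

carry_out --plan '[[50,[1.3,-6.9,10],[0,0,0]],[50,[0,0,20],[0,0,0]],[50,[0,0,25],[0,0,0]],[50,[0,0,25],[0,0,0]],[50,[0,0,25],[0,0,0]],[50,[0,0,20],[0,0,0]],[50,[0,0,15],[0,0,0]],[50,[0,0,0],[0.55,0,0]],[50,[0,0,0],[0.55,0,0]],[50,[0,1.15,9.9],[0,0,0]],[50,[0,1.15,9.9],[0,0,0]],[50,[0,0.8,6.95],[0,0,0]],[50,[0,0,0],[0,0,0]],[50,[0,0,0],[0,0,0]]]'

```text
time_s: 10.07
eef_pos: [501.3, 153.6, 31.7]
ee_rot: [0.005, -0.1, 0.993, -0.056]
force: [0.5, 0.1, -0.6]
grip_width: 0.761
```

```bash
python3 - <<'E'
from meas import *
c=grab("w6")
E
```

```text
10.0667 [501.3 153.6  31.7] j [ 0.13  0.57  1.7  -0.15  0.87 -1.55] f [ 0.5  0.1 -0.6] g 0.761
```

View pics/w6.png

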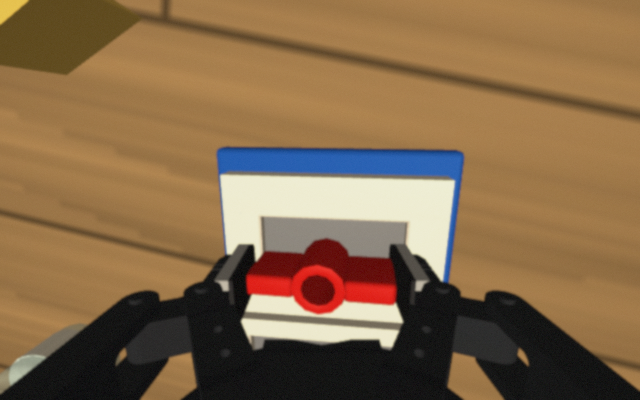

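carry_out --plan '[[50,[0,1.9,5],[0,0,0]],[50,[0,0.9,3],[0,0,0]],[50,[0,0.3,2],[0,0,0]],[50,[0,0.1,1.2],[0,0,0]],[50,[0,0,0],[0,0,0]],[50,[0,0,0],[0,0,0]]]'

```text
time_s: 10.62
eef_pos: [501.1, 155.9, 20.7]
ee_rot: [0.006, -0.1, 0.993, -0.057]
force: [-0.4, -1.4, -0.5]
grip_width: 0.752
```

carry_out --plan '[[50,[0,0,1],[0,0,0]],[50,[0,0,0],[0,0,0]],[50,[0,0,0],[0,0,0]]]'

```text
time_s: 10.87
eef_pos: [501.2, 155.9, 19.8]
ee_rot: [0.006, -0.1, 0.993, -0.057]
force: [1.0, -1.2, -1.3]
grip_width: 0.756
```

carry_out --plan '[[50,[0,0,1],[0,0,0]],[50,[0,0,0],[0,0,0]],[50,[0,0,0],[0,0,0]]]'

```text
time_s: 11.12
eef_pos: [501.2, 155.8, 18.7]
ee_rot: [0.006, -0.1, 0.993, -0.057]
force: [1.0, -0.9, -1.6]
grip_width: 0.751
```

carry_out --plan '[[50,[0,0,1],[0,0,0]],[50,[0,0,0],[0,0,0]],[50,[0,0,0],[0,0,0]]]'

```text
time_s: 11.37
eef_pos: [501.2, 155.7, 17.7]
ee_rot: [0.006, -0.1, 0.993, -0.057]
force: [-0.5, -0.5, -0.7]
grip_width: 0.755
```

```bash
python3 - <<'E'
from meas import *
c=grab("w7"); cv2.imwrite("pics/w7c.png",cv2.resize(c["color"][190:350,180:460],None,fx=2.8,fy=2.8,interpolation=cv2.INTER_CUBIC))
E
```

```text
11.3667 [501.2 155.7  17.7] j [ 0.13  0.59  1.71 -0.15  0.84 -1.54] f [-0.5 -0.5 -0.7] g 0.755
```

View pics/w7c.png

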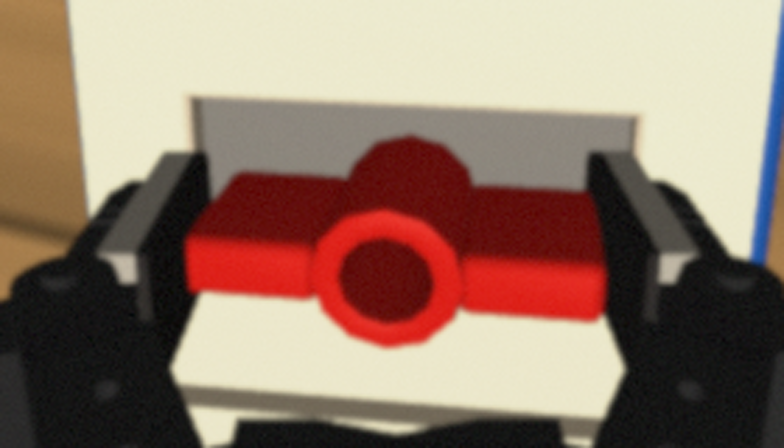

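carry_out --plan '[[50,[0,0,0.8],[0,0,0]],[50,[0,0,0],[0,0,0]],[50,[0,0,0],[0,0,0]]]'

```text
time_s: 11.67
eef_pos: [501.4, 155.7, 17.5]
ee_rot: [0.006, -0.1, 0.993, -0.057]
force: [-1.8, -0.5, 5.6]
grip_width: 0.755
```

```bash
python3 - <<'E'
from meas import *
c=pickle.load(open("w7.pkl","rb")); P=cloud(c); 
r,_=big(masks(c)["red"]); V=c["color"].max(2)
b=cv2.erode((r&(V>180)&(c["range_z"]>0)).astype(np.uint8),np.ones((3,3)))>0
for n,(a0,a1) in dict(L=(240,288),M=(295,340),R=(348,400)).items():
    m=b.copy();m[:,:a0]=0;m[:,a1:]=0; print(n,np.median(P[m],0).round(1))
H,S,V=cv2.split(cv2.cvtColor(c["color"],cv2.COLOR_BGR2HSV))
print("low red",np.percentile(P[r][:,2],[1,3,50]))
print("plate",np.median(P[205:215,270:400].reshape(-1,3),0), "floor",np.median(P[228:238,258:300].reshape(-1,3),0))
# pocket far corners
for uv in ((190/2.8+180,97/2.8+190),(638/2.8+180,117/2.8+190)): print(plane(c,uv,24))
E
```

```text
L [506.6 137.6  45.8]
M [501.  158.1  46.5]
R [497.8 179.3  47.2]
low red [21.18320054 23.27180437 43.50173417]
plate [474.08490424 157.88563641  23.18850806] floor [494.62500776 132.86179267  16.64162814]
[[491.03605745 118.8535482   24.        ]]
[[476.44727397 192.45569176  24.        ]]
```

Contact with the floor at 5.6 N. The nut's top is level at about 46.5 mm, so it's seated flat in the pocket. I release and rise.

carry_out --plan '[[70,[0,0,0],[0,0,0]],[74,[0,0,0],[0,0,0]],[80,[0,0,0],[0,0,0]],[80,[0,0,0],[0,0,0]],[80,[0,-0.6,-5],[0,0,0]],[80,[0,-1.2,-10],[0,0,0]],[85,[0,-2.3,-20],[0,0,0]],[85,[0,-2.9,-25],[0,0,0]],[85,[0,-2.9,-25],[0,0,0]],[85,[0,-2.9,-25],[0,0,0]],[85,[0,-2.9,-25],[0,0,0]],[85,[0,-2.9,-25],[0,0,0]],[85,[0,0,-25],[0,0,0]],[85,[0,0,0],[0,0,0]]]'

```text
time_s: 12.83
eef_pos: [502.3, 158.9, 207.9]
ee_rot: [0.01, -0.1, 0.993, -0.056]
force: [0.8, -0.4, 1.1]
grip_width: 0.998
```

```bash
python3 - <<'E'
from meas import *
c=grab("w8"); P=cloud(c); r,_=big(masks(c)["red"]); q=P[r]; print(q.min(0),q.max(0),np.median(q[q[:,2]>40],0))
s=c["s"];Rc=q2R(s["ee_rot"]);p=s["eef_pos"]
c4=pickle.load(open("w4.pkl","rb")); P=cloud(c4)
Rt,a,sl,l=standR(14.5); foot=np.array([528.8,-197.1,105])
m=masks(c4)["brass"]; m[:165]=0;m[225:]=0;m[:,:295]=0;m[:,350:]=0
b,ce=big(m); q=P[b]-foot; print("brass h",np.percentile(q@a,[5,50,95]),"s",np.percentile(q@sl,[1,50,99]),"l",np.percentile(q@l,[1,50,99]),b.sum())
g,_=big(masks(c4)["green"]); q=P[g]-foot; print("green h",np.percentile(q@a,[5,50,95]),"s",np.percentile(q@sl,[1,99]),"l",np.percentile(q@l,[1,99]))
cv2.imwrite("pics/w4c.png",cv2.resize(c4["color"][130:250,230:410],None,fx=4,fy=4,interpolation=cv2.INTER_CUBIC))
E
```

```text
12.8333 [502.3 158.9 207.9] j [ 0.14  0.34  1.53 -0.12  1.26 -1.6 ] f [ 0.8 -0.4  1.1] g 0.998
[432.11928923 127.32949585  19.52601666] [513.34560441 189.717944   348.18926724] [501.99115043 158.57511356  45.86472272]
brass h [-145.71611925   49.30974238   50.77080928] s [-39.16331661  -4.64490348  36.7469158 ] l [-93.17611371  -4.47851219  18.61035261] 1765
green h [14.98436335 25.6972793  26.89154048] s [-44.40995364  37.24680848] l [-21.73886258  21.09931525]
```

View pics/w8.png

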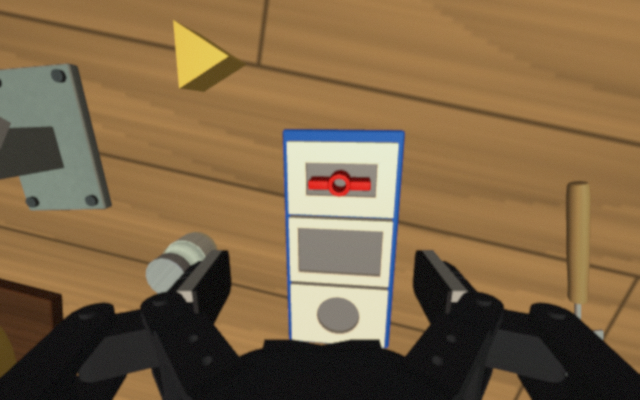

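View pics/w4c.png

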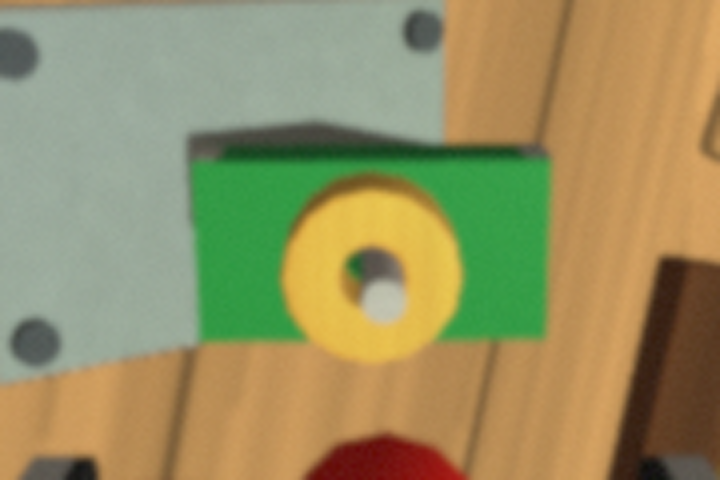

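The nut lies flat and centred in its pocket, at about (340,183). Now I measure the spacer from w4, the other nests from w8, and the fingertip depth.

```bash
python3 - <<'E'
from meas import *
c4=pickle.load(open("w4.pkl","rb"))
Rt,a,sl,l=standR(14.5); foot=np.array([528.8,-197.1,105])
for h,uv in ((50,(372,275)),(50,(281,275)),(50,(463,275)),(68,(383,302)),(26,(192,155)),(26,(549,155)),(26,(545,338)),(26,(200,340))):
    u=np.array(uv)/4-.375+[230,130]; W=inplane(c4,u,foot+h*a,a)[0]; print(h,uv,((W-foot)@sl).round(1),((W-foot)@l).round(1))
c=pickle.load(open("w8.pkl","rb"));P=cloud(c)
H,S,V=cv2.split(cv2.cvtColor(c["color"],cv2.COLOR_BGR2HSV))
for nm,(y0,y1,x0,x1) in dict(block=(222,282,292,390),spacer=(292,340,310,365)).items():
    g=(S<60)&(V>80)&(V<185); m=np.zeros_like(g); m[y0:y1,x0:x1]=g[y0:y1,x0:x1]; b,ce=big(m)
    cn=max(cv2.findContours(b.astype(np.uint8),0,1)[0],key=cv2.contourArea)[:,0]
    print(nm,cv2.minAreaRect(plane(c,cn,24)[:,:2].astype(np.float32)),plane(c,ce,17)[0].round(1),"z",np.median(P[b],0).round(1))
Q=cloud(c,c["tool_from_camera"])
for y,x in ((252,225),(255,228),(252,420),(255,418)): print(Q[y,x].round(1))
s=c["s"];Rc=q2R(s["ee_rot"]);p=s["eef_pos"]
print("rot",rotplan(Rc,Rt)); t=foot+130*a; print(transplan(Rc,p,t))
E
```

```text
50 (372, 275) -3.5 0.0
50 (281, 275) -23.3 0.1
50 (463, 275) 16.4 -0.1
68 (383, 302) -1.3 -0.9
26 (192, 155) -45.0 22.7
26 (549, 155) 37.8 22.2
26 (545, 338) 38.4 -22.3
26 (200, 340) -45.0 -22.3
block ((584.4482421875, 175.30970764160156), (55.77275085449219, 95.7928466796875), 11.276666641235352) [586.7 176.3  17. ] z [586.7 176.3  16.7]
spacer ((667.2763671875, 191.6610565185547), (51.230499267578125, 50.356632232666016), 13.345251083374023) [672.  192.6  17. ] z [672.1 192.6  16.7]
[  9.5 -41.9 -16.5]
[  6.  -42.1 -12.1]
[ 10.8  43.4 -19.4]
[  8.2  43.6 -16.8]
rot (16, array([-0.34113687, -0.2230284 ,  0.89581509]), np.float64(94.48081379450463))
(13, array([  9.21051535, -27.39779691,   2.78898297]))
```

carry_out --plan '[[85,[9.2,-27.4,2.8],[0,0,0]],[85,[9.2,-27.4,2.8],[0,0,0]],[85,[9.2,-27.4,2.8],[0,0,0]],[60,[9.2,-27.4,2.8],[0,0,0]],[60,[9.2,-27.4,2.8],[0,0,0]],[60,[9.2,-27.4,2.8],[0,0,0]],[60,[9.2,-27.4,2.8],[0,0,0]],[60,[9.2,-27.4,2.8],[0,0,0]],[60,[9.2,-27.4,2.8],[0,0,0]],[60,[9.2,-27.4,2.8],[0,0,0]],[60,[9.2,-27.4,2.8],[0,0,0]],[60,[9.2,-27.4,2.8],[0,0,0]],[60,[9.2,-27.4,2.8],[0,0,0]],[60,[0,0,0],[0,0,0]]]'

```text
time_s: 14.05
eef_pos: [454.0, -220.2, 206.2]
ee_rot: [0.005, -0.098, 0.994, -0.057]
force: [0.2, 0.5, -0.6]
grip_width: 0.703
```

carry_out --plan '[[60,[0,0,0],[-0.341,-0.223,0.896]],[60,[0,0,0],[-0.341,-0.223,0.896]],[60,[0,0,0],[-0.341,-0.223,0.896]],[60,[0,0,0],[-0.341,-0.223,0.896]],[60,[0,0,0],[-0.341,-0.223,0.896]],[60,[0,0,0],[-0.341,-0.223,0.896]],[60,[0,0,0],[-0.341,-0.223,0.896]],[60,[0,0,0],[-0.341,-0.223,0.896]],[60,[0,0,0],[-0.341,-0.223,0.896]],[60,[0,0,0],[-0.341,-0.223,0.896]],[60,[0,0,0],[-0.341,-0.223,0.896]],[60,[0,0,0],[-0.341,-0.223,0.896]],[60,[0,0,0],[-0.341,-0.223,0.896]],[60,[0,0,0],[-0.341,-0.223,0.896]],[60,[0,0,0],[-0.341,-0.223,0.896]],[60,[0,0,0],[-0.341,-0.223,0.896]],[60,[0,0,0],[0,0,0]],[60,[0,0,0],[0,0,0]]]'

```text
time_s: 15.55
eef_pos: [454.7, -216.1, 206.7]
ee_rot: [0.181, 0.584, 0.756, 0.234]
force: [-0.1, -0.2, 0.0]
grip_width: 0.699
```

```bash
python3 - <<'E'
from meas import *
c=grab("w9"); s=c["s"];Rc=q2R(s["ee_rot"]);p=s["eef_pos"]
Rt,a,sl,l=standR(14.5); foot=np.array([528.8,-197.1,105])
print("rot",rotplan(Rc,Rt)); print("tool coords of foot+h0 offset",Rc.T@(foot-p),"of spacer",Rc.T@(foot-3.5*sl+38*a-p))
P=cloud(c)
Q=cloud(c,c["tool_from_camera"])
# lowest pad pixels: dark pixels with |x|<12, tool y range
d=(c["color"].max(2)<95)&(abs(Q[...,0]-6)<8)&(abs(Q[...,1])>24)&(abs(Q[...,1])<48)&(Q[...,2]>-60)&(Q[...,2]<5)
for sg in (1,-1):
    q=Q[d&(Q[...,1]*sg>0)]; print(np.percentile(q,[1,50,99],axis=0).round(1).tolist())
E
```

```text
15.55 [ 454.7 -216.1  206.7] j [-0.97  0.12  1.93  0.69  0.98 -1.59] f [-0.1 -0.2  0. ] g 0.699
rot (1, array([-0.09584431, -0.01274764,  0.00495922]), np.float64(0.5808925931956747))
tool coords of foot+h0 offset [ -0.34471777   5.6089969  127.16012641] of spacer [-0.29209811  1.72779524 89.19720364]
[[-1.7, 28.7, -59.6], [8.1, 35.6, -48.2], [13.7, 47.8, -8.5]]
[[-1.6, -47.8, -59.7], [8.1, -35.6, -48.7], [13.6, -28.9, -8.6]]
```

View pics/w9.png

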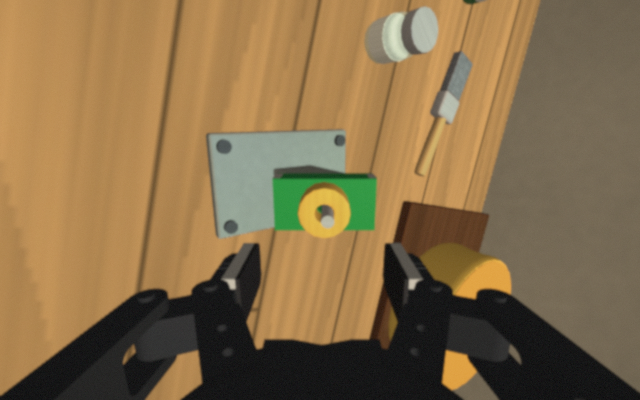

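carry_out --plan '[[60,[0,0,0],[-0.1,0,0]],[60,[-0.3,0.8,15],[0,0,0]],[60,[0,0,20],[0,0,0]],[60,[0,0,20],[0,0,0]],[60,[0,0,15],[0,0,0]],[60,[0,0,12],[0,0,0]],[60,[0,0,8],[0,0,0]],[60,[0,0,6],[0,0,0]],[60,[0,0,0],[0,0,0]],[60,[0,0,0],[0,0,0]]]'

```text
time_s: 16.43
eef_pos: [509.2, -203.0, 129.4]
ee_rot: [0.185, 0.584, 0.754, 0.239]
force: [0.1, -0.7, 0.6]
grip_width: 0.701
```

```bash
python3 - <<'E'
from meas import *
c=grab("w10"); s=c["s"];Rc=q2R(s["ee_rot"]);p=s["eef_pos"]
Rt,a,sl,l=standR(14.5); foot=np.array([528.8,-197.1,105])
print(Rc.T@(foot-p),"of spacer",Rc.T@(foot-3.5*sl+38*a-p))
cv2.imwrite("pics/w10c.png",cv2.resize(c["color"][150:350,160:480],None,fx=2.5,fy=2.5,interpolation=cv2.INTER_CUBIC))
E
```

```text
16.4333 [ 509.2 -203.   129.4] j [-0.85  0.32  1.93  0.83  0.77 -1.67] f [ 0.1 -0.7  0.6] g 0.701
[ 0.76255383  2.66872424 31.71791861] of spacer [ 0.76013511 -0.757232   -6.2888284 ]
```

View pics/w10c.png

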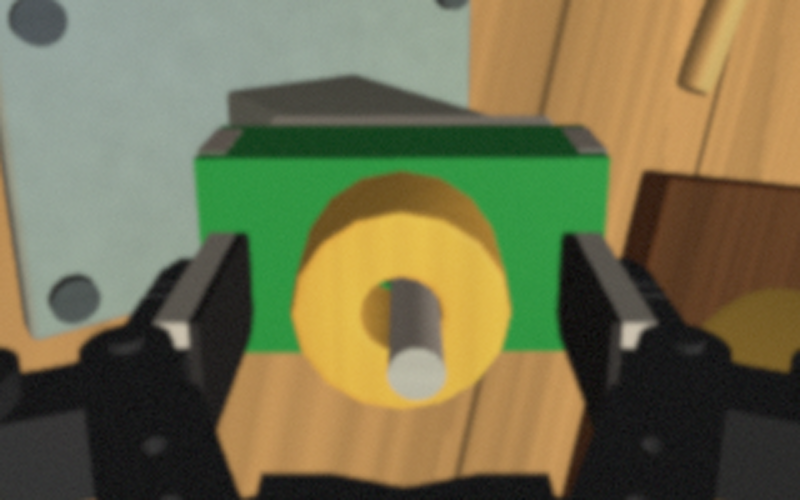

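The spacer is centred between the pads, so I close on it.

carry_out --plan '[[25,[0,0,0],[0,0,0]],[25,[0,0,0],[0,0,0]],[25,[0,0,0],[0,0,0]],[25,[0,0,0],[0,0,0]],[25,[0,0,0],[0,0,0]],[25,[0,0,0],[0,0,0]],[25,[0,0,0],[0,0,0]]]' --grip_force 50

```text
time_s: 17.07
eef_pos: [509.0, -203.2, 130.0]
ee_rot: [0.185, 0.584, 0.754, 0.238]
force: [-5.8, 0.8, 5.3]
grip_width: 0.441
```

```bash
python3 - <<'E'
from meas import *
c=grab("w11"); 
cv2.imwrite("pics/w11c.png",cv2.resize(c["color"][150:350,160:480],None,fx=2.5,fy=2.5,interpolation=cv2.INTER_CUBIC))
E
```

```text
17.0667 [ 509.  -203.2  130. ] j [-0.85  0.32  1.93  0.83  0.77 -1.67] f [-5.8  0.8  5.3] g 0.441
```

View pics/w11c.png

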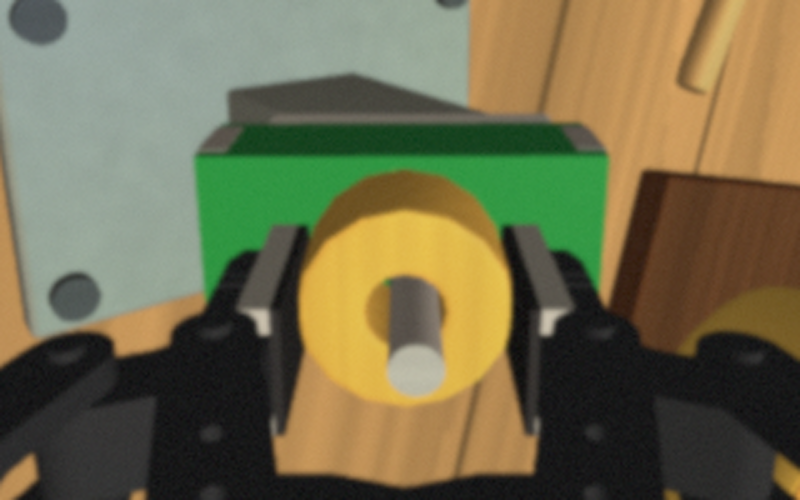

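carry_out --plan '[[25,[0,0,-3],[0,0,0]],[25,[0,0,-4],[0,0,0]],[25,[0,0,-6],[0,0,0]],[25,[0,0,-8],[0,0,0]],[25,[0,0,-10],[0,0,0]],[25,[0,0,-15],[0,0,0]],[25,[0,0,-20],[0,0,0]],[25,[0,0,-20],[0,0,0]],[25,[0,0,-20],[0,0,0]],[25,[0,0,-14],[0,0,0]],[25,[0,0,0],[0,0,0]],[25,[0,0,0],[0,0,0]]]'

```text
time_s: 18.12
eef_pos: [442.1, -220.5, 227.9]
ee_rot: [0.185, 0.584, 0.753, 0.238]
force: [-0.1, 0.4, -2.0]
grip_width: 0.443
```

```bash
python3 - <<'E'
from meas import *
c=grab("w12"); s=c["s"];Rc=q2R(s["ee_rot"]);p=s["eef_pos"]
Rt=downR(101.3); print(rotplan(Rc,Rt),transplan(Rt,p,np.array([668,192,200])))
Q=cloud(c,c["tool_from_camera"]); m=masks(c)["brass"]; m[:200]=0; b,_=big(m&(abs(Q[...,0])<30)&(abs(Q[...,1])<25)&(Q[...,2]>-60)); q=Q[b]
print(b.sum(),np.percentile(q,[1,5,50,95,99],axis=0).round(1).tolist())
V=c["color"].max(2); t=cv2.erode((b&(V>190)).astype(np.uint8),np.ones((3,3)))>0; q=Q[t]; A=np.c_[q[:,:2],np.ones(len(q))]; print("top plane",np.linalg.lstsq(A,q[:,2],rcond=None)[0],q.mean(0),q.min(0),q.max(0))
E
```

```text
18.1167 [ 442.1 -220.5  227.9] j [-1.01  0.07  1.93  0.69  1.04 -1.59] f [-0.1  0.4 -2. ] g 0.443
(16, array([ 0.29166648,  0.27717663, -0.87433195]), np.float64(92.39732301284477)) (16, array([-18.89744375,  22.51492766,   1.7445173 ]))
5245 [[-17.8, -18.1, -18.6], [-15.0, -15.7, -18.2], [2.3, 0.5, -17.2], [17.7, 16.0, -7.0], [19.0, 18.2, 2.2]]
top plane [-3.89223184e-03  1.76022068e-03 -1.73253663e+01] [ 8.80334770e-01 -1.59963318e-02 -1.73288209e+01] [-18.6818276  -18.13236933 -19.34675755] [ 18.83616354  18.08208171 -15.41504127]
```

View pics/w12.png

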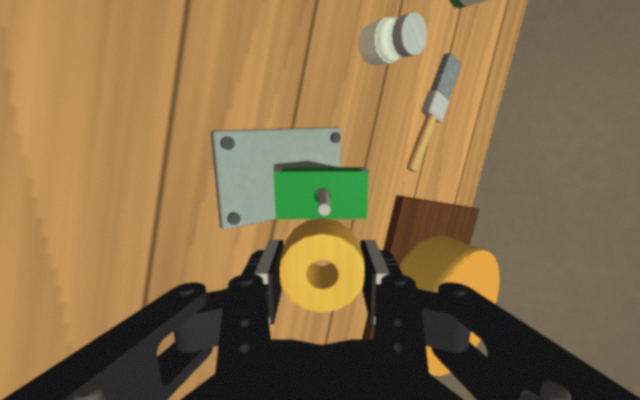

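The spacer is off, square in the jaws, with its underside about 6.7 mm beyond the TCP. The block and bare stud are unchanged. I carry the spacer to the round nest.

carry_out --plan '[[25,[0,0,0],[0.292,0.277,-0.874]],[25,[0,0,0],[0.292,0.277,-0.874]],[25,[0,0,0],[0.292,0.277,-0.874]],[25,[0,0,0],[0.292,0.277,-0.874]],[25,[0,0,0],[0.292,0.277,-0.874]],[25,[0,0,0],[0.292,0.277,-0.874]],[25,[0,0,0],[0.292,0.277,-0.874]],[25,[0,0,0],[0.292,0.277,-0.874]],[25,[0,0,0],[0.292,0.277,-0.874]],[25,[0,0,0],[0.292,0.277,-0.874]],[25,[0,0,0],[0.292,0.277,-0.874]],[25,[0,0,0],[0.292,0.277,-0.874]],[25,[0,0,0],[0.292,0.277,-0.874]],[25,[0,0,0],[0.292,0.277,-0.874]],[25,[0,0,0],[0.292,0.277,-0.874]],[25,[0,0,0],[0.292,0.277,-0.874]],[25,[0,0,0],[0,0,0]]]'

```text
time_s: 19.58
eef_pos: [442.9, -218.9, 226.3]
ee_rot: [-0.001, -0.101, 0.995, 0.001]
force: [0.1, 0.4, -0.8]
grip_width: 0.441
```

carry_out --plan '[[25,[-18.9,22.5,1.7],[0,0,0]],[25,[-18.9,22.5,1.7],[0,0,0]],[25,[-18.9,22.5,1.7],[0,0,0]],[25,[-18.9,22.5,1.7],[0,0,0]],[25,[-18.9,22.5,1.7],[0,0,0]],[25,[-18.9,22.5,1.7],[0,0,0]],[25,[-18.9,22.5,1.7],[0,0,0]],[25,[-18.9,22.5,1.7],[0,0,0]],[25,[-18.9,22.5,1.7],[0,0,0]],[25,[-18.9,22.5,1.7],[0,0,0]],[25,[-18.9,22.5,1.7],[0,0,0]],[25,[-18.9,22.5,1.7],[0,0,0]],[25,[-18.9,22.5,1.7],[0,0,0]],[25,[-18.9,22.5,1.7],[0,0,0]],[25,[-18.9,22.5,1.7],[0,0,0]],[25,[-18.9,22.5,1.7],[0,0,0]],[25,[0,0,0],[0,0,0]],[25,[0,0,0],[0,0,0]]]'

```text
time_s: 21.08
eef_pos: [668.0, 193.4, 198.3]
ee_rot: [-0.002, -0.099, 0.995, 0.001]
force: [0.3, -0.5, -0.7]
grip_width: 0.438
```

```bash
python3 - <<'E'
from meas import *
c=grab("w13"); s=c["s"];Rc=q2R(s["ee_rot"]);p=s["eef_pos"];print(Rc.round(3))
print("to nest, tool axes",Rc.T@(np.array([668,192,60])-p))
E
```

```text
21.0833 [668.  193.4 198.3] j [ 0.11  0.73  0.93  0.    1.49 -1.66] f [ 0.3 -0.5 -0.7] g 0.438
[[-0.981 -0.196 -0.004]
 [-0.196  0.981  0.002]
 [ 0.003  0.002 -1.   ]]
to nest, tool axes [ -0.19841888  -1.72755604 138.28313688]
```

View pics/w13.png

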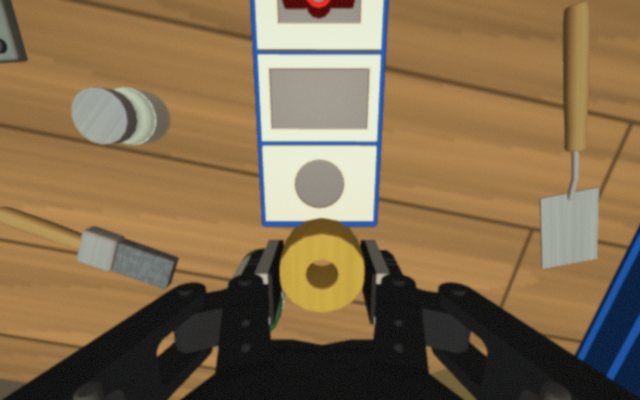

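```bash
python3 - <<'E'
from meas import *
d=pickle.load(open("cap0.pkl","rb"))
for n,(y0,y1,x0,x1) in dict(top=(128,168,230,268),scene=(262,305,298,332)).items():
    c=d[n];P=cloud(c)[y0:y1,x0:x1].reshape(-1,3); q=P[P[:,2]>30]; print(n,np.percentile(q,[2,25,50,75,98],axis=0).round(0).tolist())
c=pickle.load(open("w13.pkl","rb")); 
H,S,V=cv2.split(cv2.cvtColor(c["color"],cv2.COLOR_BGR2HSV))
g=(S<60)&(V>80)&(V<185); m=np.zeros_like(g); m[150:215,285:355]=g[150:215,285:355]; b,ce=big(m)
cn=max(cv2.findContours(b.astype(np.uint8),0,1)[0],key=cv2.contourArea)[:,0]
print(cv2.minEnclosingCircle(plane(c,cn,24)[:,:2].astype(np.float32)), plane(c,ce,17)[0],cloud(c)[b].mean(0))
E
```

```text
top [[757.0, 119.0, 35.0], [765.0, 132.0, 80.0], [775.0, 143.0, 97.0], [784.0, 155.0, 113.0], [802.0, 174.0, 143.0]]
scene [[774.0, 128.0, 35.0], [794.0, 147.0, 73.0], [804.0, 159.0, 95.0], [814.0, 169.0, 111.0], [822.0, 179.0, 143.0]]
((668.2196655273438, 191.95999145507812), 25.644254684448242) [669.14404707 192.10670899  17.        ] [668.91996857 192.02928847  18.65055779]
```

The flask is about 100 mm clear. The pocket centre reads (668.5, 192). I descend.

carry_out --plan '[[25,[-0.6,-1.6,10],[0,0,0]],[25,[0,0,20],[0,0,0]],[25,[0,0,25],[0,0,0]],[25,[0,0,25],[0,0,0]],[25,[0,0,25],[0,0,0]],[25,[0,0,25],[0,0,0]],[25,[0,0,20],[0,0,0]],[25,[0,0,10],[0,0,0]],[25,[0,0,7],[0,0,0]],[25,[0,0,2],[0,0,0]],[25,[0,0,0],[0,0,0]],[25,[0,0,0],[0,0,0]]]'

```text
time_s: 22.13
eef_pos: [669.6, 190.9, 32.7]
ee_rot: [0.001, -0.098, 0.995, 0.001]
force: [-0.3, 0.4, -0.7]
grip_width: 0.442
```

```bash
python3 - <<'E'
from meas import *
c=grab("w14"); print(q2R(c["s"]["ee_rot"])[:,2].round(3))
E
```

```text
22.1333 [669.6 190.9  32.7] j [ 0.11  0.88  1.11  0.    1.16 -1.66] f [-0.3  0.4 -0.7] g 0.442
[ 0.001  0.001 -1.   ]
```

View pics/w14.png

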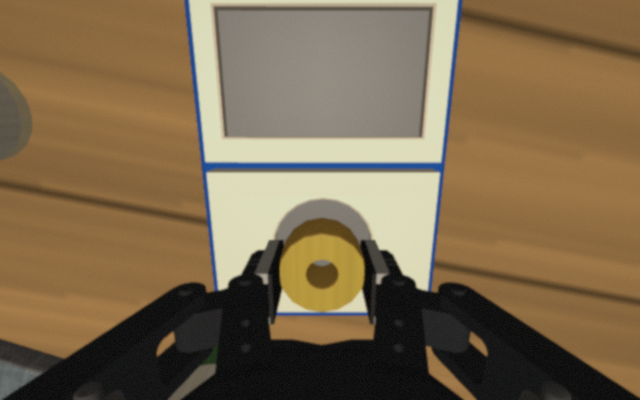

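carry_out --plan '[[25,[0.9,1.3,3],[0,0,0]],[25,[0,0,3],[0,0,0]],[25,[0,0,1],[0,0,0]],[25,[0,0,0],[0,0,0]],[25,[0,0,0],[0,0,0]]]'

```text
time_s: 22.6
eef_pos: [667.8, 192.1, 24.3]
ee_rot: [-0.0, -0.099, 0.995, 0.001]
force: [-0.4, -0.5, -0.5]
grip_width: 0.442
```

carry_out --plan '[[25,[0,0,1],[0,0,0]],[25,[0,0,0],[0,0,0]],[25,[0,0,0],[0,0,0]]]'

```text
time_s: 22.85
eef_pos: [667.8, 192.0, 23.4]
ee_rot: [-0.0, -0.099, 0.995, 0.001]
force: [0.1, 0.3, -0.6]
grip_width: 0.44
```

carry_out --plan '[[25,[0,0,1],[0,0,0]],[25,[0,0,0],[0,0,0]],[25,[0,0,0],[0,0,0]]]'

```text
time_s: 23.1
eef_pos: [668.0, 192.1, 22.8]
ee_rot: [-0.0, -0.099, 0.995, 0.001]
force: [-0.5, -0.2, 1.8]
grip_width: 0.445
```

Contact has begun at 22.8 mm with 1.8 N, close to the predicted 23.7. I press 0.4 mm more, release and rise.

carry_out --plan '[[25,[0,0,0.4],[0,0,0]],[25,[0,0,0],[0,0,0]],[44,[0,0,0],[0,0,0]],[50,[0,0,0],[0,0,0]],[60,[0,0,0],[0,0,0]],[60,[0,0,0],[0,0,0]],[60,[0,0,-5],[0,0,0]],[60,[0,0,-10],[0,0,0]],[60,[0,0,-20],[0,0,0]],[60,[0,0,-25],[0,0,0]],[60,[0,0,-25],[0,0,0]],[60,[0,0,-25],[0,0,0]],[60,[0,0,-25],[0,0,0]],[60,[0,0,-25],[0,0,0]],[60,[0,0,-20],[0,0,0]],[60,[0,0,0],[0,0,0]],[60,[0,0,0],[0,0,0]]]'

```text
time_s: 24.52
eef_pos: [668.2, 191.9, 203.9]
ee_rot: [0.001, -0.099, 0.995, 0.001]
force: [-0.9, 0.5, -0.2]
grip_width: 0.702
```

```bash
python3 - <<'E'
from meas import *
c=grab("w15"); s=c["s"];Rc=q2R(s["ee_rot"]);p=s["eef_pos"]; P=cloud(c)
m=masks(c)["brass"]; b,_=big(m&(P[...,2]>12)&(P[...,2]<60)&(abs(P[...,0]-668)<40)); q=P[b]; t=q[q[:,2]>35]; print("spacer top",t.mean(0),t[:,2].std(),len(t)); A=np.c_[t[:,:2]-t[:,:2].mean(0),np.ones(len(t))];print(np.linalg.lstsq(A,t[:,2],rcond=None)[0])
foot=np.array([528.8,-197.1,105])
for nm in ("level",):
    Rt,a,sl,l=standR(14.5,nm); print("rot +l",rotplan(Rc,Rt)); 
    R2=Rt.copy();R2[:,:2]*=-1; print("rot -l",rotplan(Rc,R2)); print(transplan(Rc,p,foot-3.5*sl+130*a))
E
```

```text
24.5167 [668.2 191.9 203.9] j [ 0.11  0.73  0.92  0.    1.49 -1.66] f [-0.9  0.5 -0.2] g 0.702
spacer top [668.16512977 192.90724137  40.03976778] 0.9082951358163346 1002
[9.29740238e-03 2.02903505e-03 4.00397678e+01]
rot +l (6, array([-0.02570533, -0.96807525, -0.08587628]), np.float64(34.99979902211499))
rot -l (30, array([-0.29446342,  0.0078189 ,  0.93791965]), np.float64(176.9559396690069))
(16, array([ 18.15025051, -22.3989601 ,  -0.41465949]))
```

View pics/w15.png

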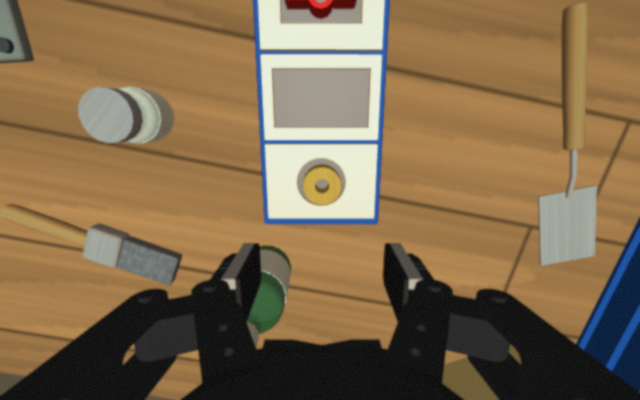

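The spacer lies flat in the round pocket (top at 40 mm, centred at (322,184)). Back to the stand for the block, with the jaws across its level width.

carry_out --plan '[[62,[18.1,-22.4,-0.4],[0,0,0]],[62,[18.1,-22.4,-0.4],[0,0,0]],[62,[18.1,-22.4,-0.4],[0,0,0]],[62,[18.1,-22.4,-0.4],[0,0,0]],[62,[18.1,-22.4,-0.4],[0,0,0]],[62,[18.1,-22.4,-0.4],[0,0,0]],[62,[18.1,-22.4,-0.4],[0,0,0]],[62,[18.1,-22.4,-0.4],[0,0,0]],[62,[18.1,-22.4,-0.4],[0,0,0]],[62,[18.1,-22.4,-0.4],[0,0,0]],[62,[18.1,-22.4,-0.4],[0,0,0]],[62,[18.1,-22.4,-0.4],[0,0,0]],[62,[18.1,-22.4,-0.4],[0,0,0]],[62,[18.1,-22.4,-0.4],[0,0,0]],[62,[18.1,-22.4,-0.4],[0,0,0]],[62,[18.1,-22.4,-0.4],[0,0,0]],[62,[0,0,0],[0,0,0]]]'

```text
time_s: 25.98
eef_pos: [452.2, -219.6, 207.2]
ee_rot: [-0.001, -0.097, 0.995, 0.001]
force: [-0.8, -0.3, -0.5]
grip_width: 0.729
```

carry_out --plan '[[62,[0,0,0],[-0.026,-0.968,-0.086]],[62,[0,0,0],[-0.026,-0.968,-0.086]],[62,[0,0,0],[-0.026,-0.968,-0.086]],[62,[0,0,0],[-0.026,-0.968,-0.086]],[62,[0,0,0],[-0.026,-0.968,-0.086]],[62,[0,0,0],[-0.026,-0.968,-0.086]],[62,[0,0,0],[0,0,0]],[62,[0,0,0],[0,0,0]]]'

```text
time_s: 26.65
eef_pos: [486.1, -191.5, 235.1]
ee_rot: [0.267, -0.097, 0.958, 0.031]
force: [0.9, 0.4, -0.4]
grip_width: 0.724
```

```bash
python3 - <<'E'
from meas import *
c=grab("w16"); s=c["s"];Rc=q2R(s["ee_rot"]);p=s["eef_pos"]
Rt,a,sl,l=standR(14.5,"level"); foot=np.array([528.8,-197.1,105])
print("rot",rotplan(Rc,Rt)); print("foot",Rc.T@(foot-p),"block",Rc.T@(foot-3.5*sl+13*a-p))
g,_=big(masks(c)["green"]); P=cloud(c); q=P[g]-foot; h=q@a; print("h",np.percentile(h,[5,50,95])); t=q[abs(h-np.median(h))<4]
print("s",np.percentile(t@sl,[1,99]),"l",np.percentile(t@l,[1,99]))
u,sv,vt=np.linalg.svd(t-t.mean(0)); n=vt[2]*np.sign(vt[2,2]); print("normal vs a",n,np.degrees(np.arccos(n@a)))
cn=max(cv2.findContours(g.astype(np.uint8),0,1)[0],key=cv2.contourArea)[:,0]
W=inplane(c,cn,foot+26*a,a)-foot; print(cv2.minAreaRect(np.c_[W@sl,W@l].astype(np.float32)))
E
```

```text
26.65 [ 486.1 -191.5  235.1] j [-0.83  0.11  1.84  0.57  0.98 -2.88] f [ 0.9  0.4 -0.4] g 0.724
rot (1, array([-0.19454635, -0.63258697, -0.44075226]), np.float64(4.770951294210762))
foot [ 32.52775268 -15.11279291 132.28142327] block [ 36.87042485 -15.55619359 119.54585912]
h [24.5880538  25.75796179 26.86934986]
s [-44.60156384  36.85282653] l [-21.9653      20.30787444]
normal vs a [-0.55462179 -0.14574432  0.81923944] 0.1284138437450243
((-3.9509353637695312, -0.7317314147949219), (83.42463684082031, 43.40465545654297), 0.38417723774909973)
```

View pics/w16.png

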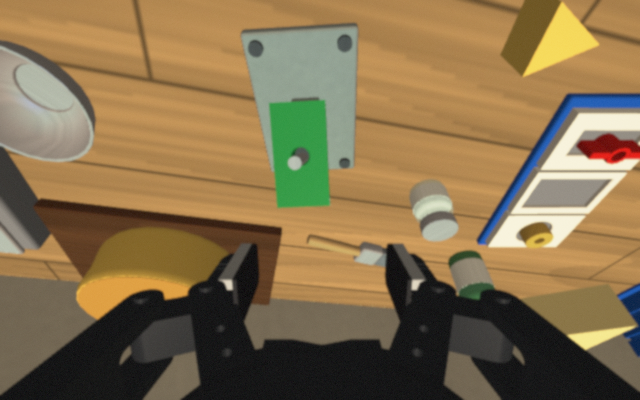

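The last joint reached its range limit, so I use the half-turned grasp instead and turn back about the tool's z.

carry_out --plan '[[62,[0,0,0],[0,0,1]],[62,[0,0,0],[0,0,1]],[62,[0,0,0],[0,0,1]],[62,[0,0,0],[0,0,1]],[62,[0,0,0],[0,0,1]],[62,[0,0,0],[0,0,1]],[62,[0,0,0],[0,0,1]],[62,[0,0,0],[0,0,1]],[62,[0,0,0],[0,0,1]],[62,[0,0,0],[0,0,1]],[62,[0,0,0],[0,0,1]],[62,[0,0,0],[0,0,1]],[62,[0,0,0],[0,0,1]],[62,[0,0,0],[0,0,1]],[62,[0,0,0],[0,0,1]],[62,[0,0,0],[0,0,1]],[62,[0,0,0],[0,0,1]],[62,[0,0,0],[0,0,1]],[62,[0,0,0],[0,0,1]],[62,[0,0,0],[0,0,1]]]'

```text
time_s: 28.37
eef_pos: [486.1, -192.2, 234.7]
ee_rot: [0.106, 0.783, 0.56, 0.247]
force: [-0.1, 0.1, -0.6]
grip_width: 0.727
```

carry_out --plan '[[62,[0,0,0],[0,0,1]],[62,[0,0,0],[0,0,1]],[62,[0,0,0],[0,0,1]],[62,[0,0,0],[0,0,1]],[62,[0,0,0],[0,0,1]],[62,[0,0,0],[0,0,1]],[62,[0,0,0],[0,0,1]],[62,[0,0,0],[0,0,1]],[62,[0,0,0],[0,0,0]],[62,[0,0,0],[0,0,0]]]'

```text
time_s: 29.2
eef_pos: [486.3, -192.1, 235.0]
ee_rot: [-0.003, 0.943, 0.197, 0.269]
force: [0.3, 0.6, -0.0]
grip_width: 0.726
```

```bash
python3 - <<'E'
from meas import *
c=grab("w17"); s=c["s"];Rc=q2R(s["ee_rot"]);p=s["eef_pos"]
Rt,a,sl,l=standR(14.5,"level"); foot=np.array([528.8,-197.1,105])
R2=Rt.copy();R2[:,:2]*=-1
print("rot",rotplan(Rc,R2)); print("foot",R2.T@(foot-p),"block",R2.T@(foot-3.7*sl+13*a-p))
E
```

```text
29.2 [ 486.3 -192.1  235. ] j [-0.83  0.11  1.84  0.57  0.98  0.05] f [ 0.3  0.6 -0. ] g 0.726
rot (2, array([0.06445264, 0.32288305, 0.78872662]), np.float64(10.256296076201648))
foot [-41.87672012  15.44955273 129.42512296] block [-45.57672012  15.44955273 116.42512296]
```

carry_out --plan '[[62,[0,0,0],[0.064,0.323,0.789]],[62,[0,0,0],[0.064,0.323,0.789]],[62,[-22.8,7.7,0],[0,0,0]],[62,[-22.8,7.7,0],[0,0,0]],[62,[0,0,20],[0,0,0]],[62,[0,0,20],[0,0,0]],[62,[0,0,0],[0,0,0]],[62,[0,0,0],[0,0,0]]]'

```text
time_s: 29.92
eef_pos: [476.3, -210.1, 176.4]
ee_rot: [-0.039, 0.946, 0.12, 0.299]
force: [-1.0, -0.1, 0.1]
grip_width: 0.722
```

```bash
python3 - <<'E'
from meas import *
c=grab("w18"); s=c["s"];Rc=q2R(s["ee_rot"]);p=s["eef_pos"]
Rt,a,sl,l=standR(14.5,"level"); foot=np.array([528.8,-197.1,105])
R2=Rt.copy();R2[:,:2]*=-1
print("rot",rotplan(Rc,R2)); print("foot",R2.T@(foot-p),"block",R2.T@(foot-3.7*sl+13*a-p))
g,_=big(masks(c)["green"]); P=cloud(c); q=P[g]-foot; h=q@a; print("h",np.percentile(h,[5,50,95])); t=q[abs(h-np.median(h))<4]
print("s",np.percentile(t@sl,[1,99]),"l",np.percentile(t@l,[1,99]))
Q=cloud(c,c["tool_from_camera"])[g]; print(np.percentile(Q,[1,99],axis=0))
E
```

```text
29.9167 [ 476.3 -210.1  176.4] j [-0.92  0.19  1.94  0.75  0.89 -0.05] f [-1.  -0.1  0.1] g 0.722
rot (1, array([-0.00736498, -0.00776764, -0.01210295]), np.float64(0.09694420914591365))
foot [ 3.30891865  0.58373346 89.51627089] block [-0.39108135  0.58373346 76.51627089]
h [24.72342166 25.79298499 26.82868343]
s [-43.98423189  37.680568  ] l [-22.02081993  20.38430588]
[[-40.72118127 -19.74801029  62.20588721]
 [ 41.0925793   22.65929741  65.36864679]]
```

View pics/w18.png

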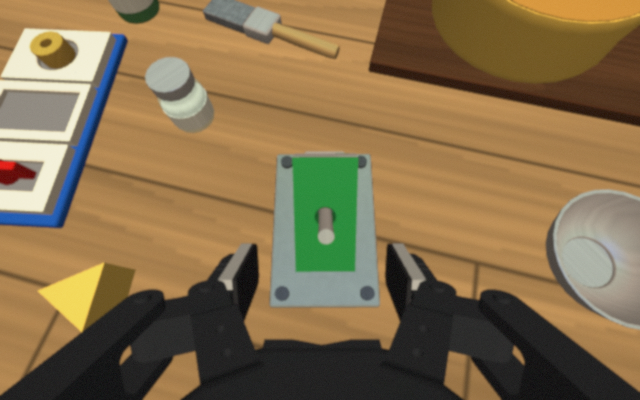

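carry_out --plan '[[62,[-0.2,1.2,15],[0,0,0]],[62,[0,0,20],[0,0,0]],[62,[0,0,18],[0,0,0]],[62,[0,0,13],[0,0,0]],[62,[0,0,8],[0,0,0]],[62,[0,0,5],[0,0,0]],[62,[0,0,3],[0,0,0]],[62,[0,0,0],[0,0,0]],[62,[0,0,0],[0,0,0]]]'

```text
time_s: 30.72
eef_pos: [522.3, -200.2, 110.2]
ee_rot: [-0.038, 0.946, 0.119, 0.299]
force: [0.1, -0.8, 0.7]
grip_width: 0.726
```

```bash
python3 - <<'E'
from meas import *
c=grab("w19"); s=c["s"];Rc=q2R(s["ee_rot"]);p=s["eef_pos"]
Rt,a,sl,l=standR(14.5,"level"); foot=np.array([528.8,-197.1,105])
print("foot",Rc.T@(foot-p))
g,_=big(masks(c)["green"]); Q=cloud(c,c["tool_from_camera"])[g]; print(np.percentile(Q,[1,50,99],axis=0).round(1).tolist())
E
```

```text
30.7167 [ 522.3 -200.2  110.2] j [-0.82  0.37  1.92  0.86  0.73 -0.13] f [ 0.1 -0.8  0.7] g 0.726
foot [ 2.76537931 -1.40106874  8.33929201]
[[-33.8, -21.9, -19.2], [12.3, -0.7, -17.4], [41.0, 20.8, -15.6]]
```

View pics/w19.png

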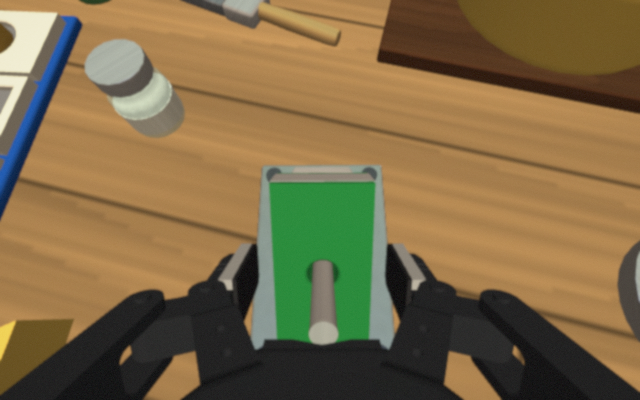

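The block is centred between the pads (272–375 between 258 and 385). I go 1.5 mm deeper, then close.

carry_out --plan '[[62,[0,-0.4,1.5],[0,0,0]],[30,[0,0,0],[0,0,0]],[30,[0,0,0],[0,0,0]],[30,[0,0,0],[0,0,0]],[30,[0,0,0],[0,0,0]],[30,[0,0,0],[0,0,0]],[30,[0,0,0],[0,0,0]],[30,[0,0,0],[0,0,0]]]' --grip_force 60

```text
time_s: 31.43
eef_pos: [522.9, -199.6, 108.9]
ee_rot: [-0.038, 0.946, 0.119, 0.299]
force: [-5.6, -0.1, 5.7]
grip_width: 0.5
```

```bash
python3 - <<'E'
from meas import *
c=grab("w20")
E
```

```text
31.4333 [ 522.9 -199.6  108.9] j [-0.82  0.37  1.92  0.86  0.72 -0.13] f [-5.6 -0.1  5.7] g 0.5
```

View pics/w20.png

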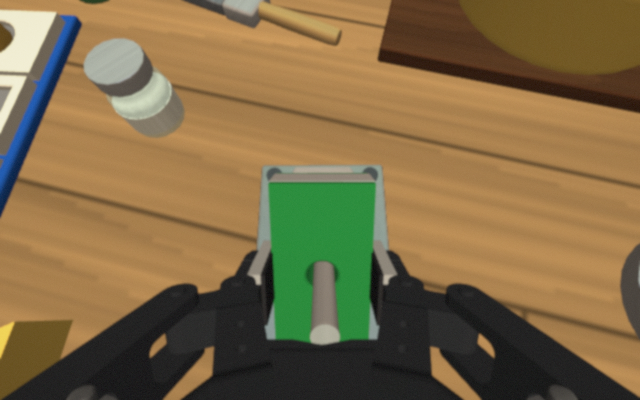

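The grip is good. I draw the block out along the stud.

carry_out --plan '[[30,[0,0,-3],[0,0,0]],[30,[0,0,-4],[0,0,0]],[30,[0,0,-6],[0,0,0]],[30,[0,0,-8],[0,0,0]],[30,[0,0,-10],[0,0,0]],[30,[0,0,-15],[0,0,0]],[30,[0,0,-20],[0,0,0]],[30,[0,0,-20],[0,0,0]],[30,[0,0,-20],[0,0,0]],[30,[0,0,-20],[0,0,0]],[30,[0,0,-20],[0,0,0]],[30,[0,0,-10],[0,0,0]],[30,[0,0,0],[0,0,0]],[30,[0,0,0],[0,0,0]]]'

```text
time_s: 32.65
eef_pos: [435.7, -221.6, 236.0]
ee_rot: [-0.038, 0.946, 0.119, 0.299]
force: [0.1, -0.0, -2.0]
grip_width: 0.501
```

```bash
python3 - <<'E'
from meas import *
c=grab("w21"); s=c["s"];Rc=q2R(s["ee_rot"]);p=s["eef_pos"]
for y in (11.3,-168.7):
    Rt=downR(y); print(y,rotplan(Rc,Rt),transplan(Rt,p,np.array([584.8,175.5,200])))
Q=cloud(c,c["tool_from_camera"]); g,_=big(masks(c)["green"]); q=Q[g&(Q[...,2]>-60)]; print(np.percentile(q,[1,50,99],axis=0).round(1).tolist())
t=q[abs(q[:,2]-np.median(q[:,2]))<5];A=np.c_[t[:,:2],np.ones(len(t))];print(np.linalg.lstsq(A,t[:,2],rcond=None)[0])
E
```

```text
32.65 [ 435.7 -221.6  236. ] j [-1.02  0.06  1.93  0.68  1.07 -0.01] f [ 0.1 -0.  -2. ] g 0.501
11.3 (16, array([ 0.27645969, -0.29174123, -0.87564035]), np.float64(92.49384176177252)) (15, array([24.01130488, 14.93180766,  2.39770786]))
-168.7 (17, array([-0.27839682, -0.26381427,  0.88023589]), np.float64(97.9368911525951)) (15, array([-24.01130488, -14.93180766,   2.39770786]))
[[-33.5, -22.0, -20.3], [8.0, -0.6, -18.9], [41.1, 20.5, -2.0]]
[ 2.21988232e-03  3.35588082e-03 -1.89270809e+01]
```

View pics/w21.png

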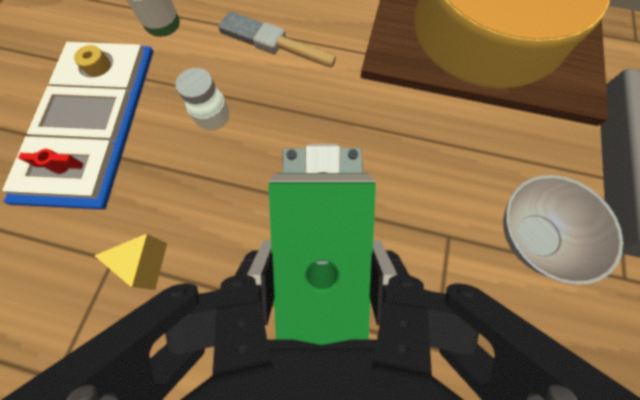

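The block is off, square in the jaws. Now to the wide nest.

carry_out --plan '[[30,[0,0,0],[0.276,-0.292,-0.876]],[30,[0,0,0],[0.276,-0.292,-0.876]],[30,[0,0,0],[0.276,-0.292,-0.876]],[30,[0,0,0],[0.276,-0.292,-0.876]],[30,[0,0,0],[0.276,-0.292,-0.876]],[30,[0,0,0],[0.276,-0.292,-0.876]],[30,[0,0,0],[0.276,-0.292,-0.876]],[30,[0,0,0],[0.276,-0.292,-0.876]],[30,[0,0,0],[0.276,-0.292,-0.876]],[30,[0,0,0],[0.276,-0.292,-0.876]],[30,[0,0,0],[0.276,-0.292,-0.876]],[30,[0,0,0],[0.276,-0.292,-0.876]],[30,[0,0,0],[0.276,-0.292,-0.876]],[30,[0,0,0],[0.276,-0.292,-0.876]],[30,[0,0,0],[0.276,-0.292,-0.876]],[30,[0,0,0],[0.276,-0.292,-0.876]],[30,[0,0,0],[0,0,0]]]'

```text
time_s: 34.12
eef_pos: [436.6, -220.4, 234.9]
ee_rot: [-0.0, 0.632, 0.775, -0.0]
force: [0.1, 0.6, -2.2]
grip_width: 0.498
```

carry_out --plan '[[30,[24,14.9,2.4],[0,0,0]],[30,[24,14.9,2.4],[0,0,0]],[30,[24,14.9,2.4],[0,0,0]],[30,[24,14.9,2.4],[0,0,0]],[30,[24,14.9,2.4],[0,0,0]],[30,[24,14.9,2.4],[0,0,0]],[30,[24,14.9,2.4],[0,0,0]],[30,[24,14.9,2.4],[0,0,0]],[30,[24,14.9,2.4],[0,0,0]],[30,[24,14.9,2.4],[0,0,0]],[30,[24,14.9,2.4],[0,0,0]],[30,[24,14.9,2.4],[0,0,0]],[30,[24,14.9,2.4],[0,0,0]],[30,[24,14.9,2.4],[0,0,0]],[30,[24,14.9,2.4],[0,0,0]],[30,[0,0,0],[0,0,0]],[30,[0,0,0],[0,0,0]]]'

```text
time_s: 35.53
eef_pos: [584.1, 176.4, 198.4]
ee_rot: [-0.001, 0.634, 0.773, -0.0]
force: [-0.0, -0.0, -1.4]
grip_width: 0.503
```

```bash
python3 - <<'E'
from meas import *
c=grab("w22"); s=c["s"];Rc=q2R(s["ee_rot"]);p=s["eef_pos"]; print(Rc.round(3))
print("rot",rotplan(Rc,downR(11.3)),Rc.T@(np.array([584.8,175.5,40])-p))
Q=cloud(c,c["tool_from_camera"]); g,_=big(masks(c)["green"]); q=Q[g&(Q[...,2]>-60)&(Q[...,2]<15)]; print(np.percentile(q,[0.3,50,99.7],axis=0).round(1).tolist())
E
```

```text
35.5333 [584.1 176.4 198.4] j [ 0.1   0.53  1.27  0.    1.35 -0.1 ] f [-0.  -0.  -1.4] g 0.503
[[-0.197  0.98  -0.002]
 [ 0.98   0.197  0.   ]
 [ 0.001 -0.002 -1.   ]]
rot (1, array([-0.01563215, -0.00652871,  0.0063695 ]), np.float64(0.10859147856649849)) [ -1.12758624   0.75310808 158.43191249]
[[-34.1, -21.0, -20.9], [8.8, 0.6, -19.0], [42.3, 21.9, 2.4]]
```

View pics/w22.png

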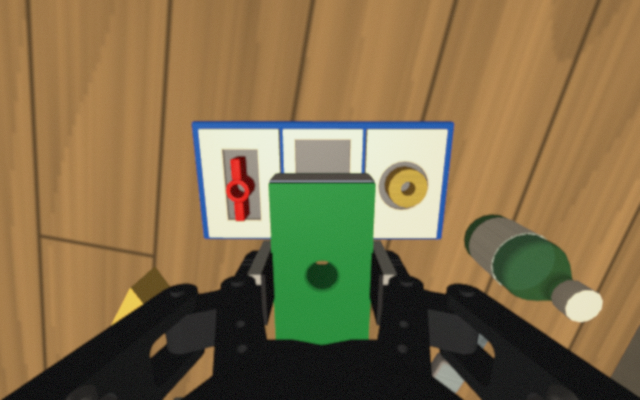

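carry_out --plan '[[30,[-1.4,0.4,10],[0,0,0]],[30,[0,0,20],[0,0,0]],[30,[0,0,25],[0,0,0]],[30,[0,0,25],[0,0,0]],[30,[0,0,25],[0,0,0]],[30,[0,0,25],[0,0,0]],[30,[0,0,20],[0,0,0]],[30,[0,0,10],[0,0,0]],[30,[0,0,6],[0,0,0]],[30,[0,0,0],[0,0,0]],[30,[0,0,0],[0,0,0]]]'

```text
time_s: 36.5
eef_pos: [585.8, 173.7, 34.8]
ee_rot: [0.001, 0.634, 0.773, 0.001]
force: [0.7, 0.1, -1.7]
grip_width: 0.503
```

```bash
python3 - <<'E'
from meas import *
c=grab("w23"); s=c["s"];Rc=q2R(s["ee_rot"]);p=s["eef_pos"]
print(Rc.round(3),Rc.T@(np.array([584.8,175.5,24.1])-p))
E
```

```text
36.5 [585.8 173.7  34.8] j [ 0.1   0.7   1.43 -0.    1.   -0.1 ] f [ 0.7  0.1 -1.7] g 0.503
[[-0.196  0.981  0.002]
 [ 0.981  0.196 -0.   ]
 [-0.001  0.002 -1.   ]] [ 2.00295944 -0.63745219 10.72762995]
```

View pics/w23.png

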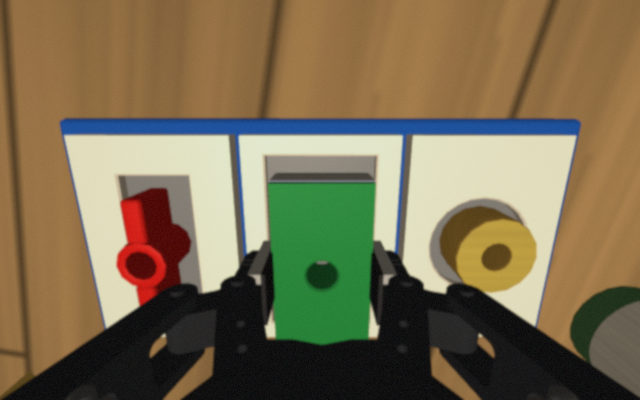

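carry_out --plan '[[30,[1.7,-0.6,2],[0,0,0]],[30,[0,0,3],[0,0,0]],[30,[0,0,2.5],[0,0,0]],[30,[0,0,1.5],[0,0,0]],[30,[0,0,0],[0,0,0]],[30,[0,0,0],[0,0,0]]]'

```text
time_s: 37.05
eef_pos: [584.3, 175.5, 24.9]
ee_rot: [0.0, 0.634, 0.774, 0.0]
force: [1.2, -0.3, -1.6]
grip_width: 0.497
```

carry_out --plan '[[30,[0,0,1],[0,0,0]],[30,[0,0,0],[0,0,0]],[30,[0,0,0],[0,0,0]]]'

```text
time_s: 37.3
eef_pos: [584.4, 175.5, 24.0]
ee_rot: [0.0, 0.634, 0.774, 0.0]
force: [-0.4, 0.2, -1.3]
grip_width: 0.5
```

carry_out --plan '[[30,[0,0,0.8],[0,0,0]],[30,[0,0,0],[0,0,0]],[30,[0,0,0],[0,0,0]]]'

```text
time_s: 37.55
eef_pos: [584.5, 175.5, 23.3]
ee_rot: [0.001, 0.634, 0.774, 0.0]
force: [0.6, -0.1, -0.8]
grip_width: 0.505
```

carry_out --plan '[[30,[0,0,0.8],[0,0,0]],[30,[0,0,0],[0,0,0]],[30,[0,0,0],[0,0,0]]]'

```text
time_s: 37.8
eef_pos: [584.5, 175.5, 23.2]
ee_rot: [0.001, 0.634, 0.774, 0.0]
force: [-2.3, -0.2, 5.1]
grip_width: 0.5
```

The block touches the floor with 5 N at TCP 23.2 mm, about 1 mm below the prediction. I release and rise.

carry_out --plan '[[46,[0,0,0],[0,0,0]],[52,[0,0,0],[0,0,0]],[58,[0,0,0],[0,0,0]],[58,[0,0,0],[0,0,0]],[58,[0,0,-5],[0,0,0]],[58,[0,0,-10],[0,0,0]],[58,[0,0,-20],[0,0,0]],[58,[0,0,-25],[0,0,0]],[58,[0,0,-25],[0,0,0]],[58,[0,0,-25],[0,0,0]],[58,[0,0,-25],[0,0,0]],[58,[0,0,-25],[0,0,0]],[58,[0,0,-25],[0,0,0]],[58,[0,0,0],[0,0,0]],[58,[0,0,0],[0,0,0]]]'

```text
time_s: 39.05
eef_pos: [584.6, 175.6, 209.4]
ee_rot: [0.002, 0.634, 0.774, 0.001]
force: [0.1, -0.7, -0.5]
grip_width: 0.677
```

```bash
python3 - <<'E'
from meas import *
from rig import ctrl
c=grab("w24"); P=cloud(c); ms=masks(c)
nest=dict(red=(501.9,158.9),brass=(668.3,192),green=(584.8,175.5))
for k,m in ms.items():
    m=m&(np.hypot(P[...,0]-nest[k][0],P[...,1]-nest[k][1])<60)&(P[...,2]>10)&(P[...,2]<70)
    b,_=big(m); q=P[b]; zt=np.percentile(q[:,2],90); t=q[q[:,2]>zt-5]; A=np.c_[t[:,:2]-t[:,:2].mean(0),np.ones(len(t))]
    print(k,cv2.minAreaRect(t[:,:2].astype(np.float32)),"tilt",np.degrees(np.linalg.lstsq(A,t[:,2],rcond=None)[0][:2]).round(2),"z",np.median(t[:,2]).round(1))
for n in ("top","scene"):
    d=ctrl.capture(n); cv2.imwrite(f"pics/{n}1.png",d["color"])
print(ctrl.sense()["time_s"])
E
```

```text
39.05 [584.6 175.6 209.4] j [ 0.1   0.52  1.26 -0.    1.36 -0.1 ] f [ 0.1 -0.7 -0.5] g 0.677
red ((503.10101318359375, 159.2010498046875), (22.222429275512695, 62.38648986816406), 17.58711814880371) tilt [-1.96 -0.68] z 45.9
brass ((668.2442626953125, 193.4093017578125), (38.400482177734375, 38.15048599243164), 65.2728042602539) tilt [ 0.13 -0.31] z 40.1
green ((584.736328125, 176.24835205078125), (42.55951690673828, 82.22720336914062), 11.360113143920898) tilt [-0.07  0.11] z 42.2
39.2
```

View pics/w24.png

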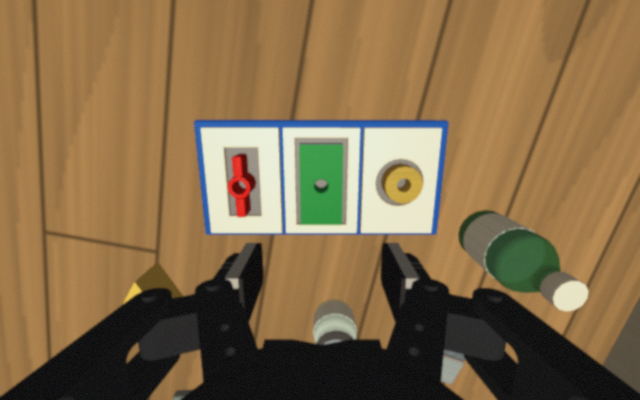

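View pics/scene1.png

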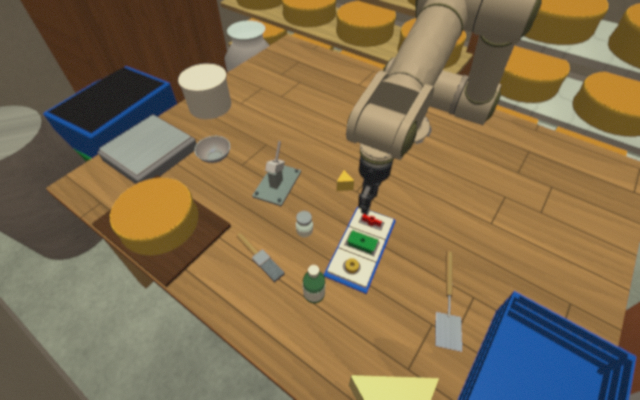

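All three parts lie flat in their own nests, the stud is bare, and the other items are where they were. The gripper is clear, so I hand in the job.

```bash
python3 - <<'E'
from rig import ctrl
print(ctrl.finish_job())
E
```

```text
the job is handed in; nothing more can be done
None
```

I drew the wing nut, then the spacer, then the scraper block straight off the stud. Each one was laid in its own nest with light contact (2–6 N) and released before I took the next. The job took about 39 s of the 72 s allowed.

- **Nest check:** in the last wrist view each part was centred within about 1.5 mm of its nest, with its top at the right height to within about 1 mm. The spacer and block were level within about 0.3°. The nut measured about 2° of tilt and 6° off the nest's direction, but its pocket has room for that, and the reading is rough because so little of its top face shows.
- **Rest of the table:** the last scene view shows the stud bare and the other things still standing where they were. I compared these by eye, not by measurement.
- **Corrections along the way:**
  - The nut sat 8.5° crooked in the jaws, so I tipped the tool to lay it flat.
  - My first approach to the block ran into the last joint's range limit, so I turned to the opposite grasp.

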